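# Unlatch a returned hard case and take out the gold watch for inspection

## Robot

A 6-joint arm with a two-finger parallel gripper is mounted at the origin on the work surface. World frame = base frame: x ahead of the robot, y to its left, z up, the work surface at z = 0. Lengths are in m, angles in degrees, forces in N, time in s.
With the tool pointing down it reaches from about 0.3 to 0.75 m from the base axis. Payload 8.5 kg.
Tool frame: the origin (TCP) lies on the centre line of the jaws, within the pads' length; the fingertips stand env.tips_ahead ahead of it and the grasp point (between the pads) lies 8 mm behind it (env.tips_ahead is the distance from the TCP to the fingertips, in m); z points along the fingers, y is the direction in which the jaws open and shut (so a half turn about z gives the same grasp; the last joint's range is limited). The gripper opens to 85 mm and grips with 20 to 120 N. Pads are 22 mm wide; open, the fingers measure 114 mm over their backs; the gripper's body (76 mm by 85 mm) begins 54 mm behind the grasp point. The pads swing forward as they close: fully open they stand 13 mm farther back than shut.
Start: joints at [60.888, 21.807, 74.336, -0, 83.858, -12.336], TCP at [0.159, 0.527, 0.242] pointing down, gripper open.
Joint ranges: [-178.18, 178.18], [-50.72, 133.34], [12.68, 142.11], [-81.47, 261.47], [9.98, 163.14], [-165.26, 165.26]. Speed limits (degrees/s): [136.94, 136.94, 180, 180, 180, 180].

## Interface

Orientations are given as a 3x3 rotation matrix whose columns are the frame's x, y, z axes.
In Python, from rig import env gives the robot as it stands.
- The arm moves only by the tool servo_tool, never from a script. Its argument "commands" is a list of rows, each an object with "linear": the shift along the tool's x, y, z in mm, a list of three; "angular": the turn, a rotation vector about the tool's x, y, z in degrees, a list of three; "gripper": the opening, from -1 (shut) to 1 (fully open). In form: [{"linear": [x, y, z], "angular": [rx, ry, rz], "gripper": gripper}, ...]. A call has 1 to 20 rows; each row is the pose to reach, as a shift and turn from the pose commanded when the call began, along the tool's axes at that moment; what a row does not reach only later rows make up. A row lasts 1/10 s, in which the tool goes at most 50 mm and 8.59 degrees, less where a joint would pass 70% of its speed; a pose out of reach is approached as far as the arm can. A call with a gripper value outside its range is refused whole. The fingers move at their own pace and stop on an object; "force" is the grip in N (left out, the last holds). Time passes only in rows, so rows that repeat a pose let the fingers close. It gives the time, the measured TCP pose, the force and the opening at its end, in the units of the state.
- env.observe(): the state, without advancing time (a new reading comes with each control period).
- env.get_image(name): name is "scene" or "top" or "wrist"; returns a dict with "frame" (420x560x3 uint8, blue, green, red), "fx", "fy", "cx", "cy" (pixels), "k1" (the pictures are not rectified: a ray, as slopes to the right and down, at radius r is drawn at 1 + k1 r^2 times it, then the intrinsics apply), "cam_to_world" (4x4, takes a point from camera to world coordinates); the wrist camera has in their place "T_tool_cam" (4x4, takes a point from camera to tool coordinates, whose origin is the TCP and whose axes are the flange's). Camera axes: x right, y up, looking along -z (the intrinsics and any distortion apply to the point x, -y, -z); pixel columns grow to the right and rows downward; lengths in m; the calibration is good to about 2 mm. A picture is of the moment at which its call begins: read the wrist's pose just before it. There is no depth.
- env.close_job(): hands the job in, once; it reports no verdict.
Trained networks look in a picture, given as the dict that the camera call returned (one of the last four; its "shot" number tells which), for a name from the list of things; names that differ only in an ending like _2 or _b are one class to them, and where a whole thing is asked for, a point or a joint stands for the part that bears it (a point fixed in the world has none). Each returns a list of dicts, best first, with "confidence" (0 to 1); they miss things now and then, are a little off and sometimes report something else, mostly with a low value. They report only what shows in the picture. A call takes as long as a camera call. They do not tell look-alikes from the thing itself.
- env.trace(picture, query): "pixels" (420x560 bool, what is visible of it) and "extent" ([left, top, right, bottom] in pixels, round what is visible of it).
The state is a dict: "time_s": time; "q": joint angles; "qvel": joint speeds; "joint_efforts": joint torques, N m; "position": TCP position; "tool_rot": TCP orientation; "ft_force": force on the tool from outside, world axes, zero at the start; "wrist_torque": the same for the moment, N m; "grip_width": finger opening in m.
Only numpy, scipy, OpenCV 4.12 (cv2) and the standard library are available. Lean on these libraries where they do the work, as an engineer would, in place of code of your own. Each camera call takes 0.05 s, during which the arm holds its last target.

## Task

Open the returned hard case: lift the draw latch's lever on its front past centre until the hook springs off the keeper on the lid, then swing the lid right up until it stands open. Take the gold watch out on its cushion and set it down gently, upright, in the middle of the green-lined inspection tray; leave the steel watch in the case, disturb nothing else on the counter, and let go of everything.

Things in the scene. Friction and masses are not known exactly. Their poses are not given: they have to be found in the camera images.
- case: Slate hard case, fixed, 130 deep (x) x 240 wide (y) x 138 mm high shut; origin at the centre of its underside, +x towards its hinge side. Its front (-x face, latch in the middle) faces the robot's left, within 0.55 rad. Rim 110 mm up, walls 5 mm, foam floor 60 mm up; the lid is the top 28 mm. Two watch cushions stand on the foam, 50 mm either side of the middle, which is which varies.
- latch (a joint): Latch lever angle, rad: 0 hanging down shut against the front; grows as its tip is lifted outwards and up, at most 2.5. Passing centre (0.3) takes about 4 N at the tip; then it swings freely. The hook comes off at about 1.5 to 1.7 and springs outwards over the lever; let go, the lever falls back down, which does no harm.
- lever_grip (a point): Point in the middle of the bright steel lever, 36 mm from its pivot (shut: 36 mm below and 4 mm farther out than it). Lever: a channel 22 mm wide (along the case's y), 12 mm deep, from 8 mm above to 46 mm below the pivot, with a flared tip to 58 mm; shut, its back is 11 mm off the case's front. It can turn between fingertips pinching its two sides.
- lever_pivot (a point): Lever pivot, axis along the case's y: 14 mm before the case's front face, 92 mm above the counter.
- hook_nose (a point): Nose of the steel hook that the lever draws down over the keeper. Shut, it is behind the keeper bar; when freed it moves more than 20 mm away.
- keeper (a point): Middle of the keeper, a 6 mm bar 22 mm long across the lid's front, 14 mm off the face, 8 mm above the lid's lower edge.
- lid (a joint): Lid angle, rad: 0 shut, grows as its front rises, stop at 1.8. The stiff hinge holds the lid wherever it is left; about 5 N at the flanges lifts it.
- lid_hinge (a point): Middle of the lid's hinge line (along the case's y): on the rear face, 110 mm above the counter.
- lid_flange_left (a point): Middle of the underside of the lid's thumb flange at the case's +y side, 85 mm from the middle: 50 mm wide (y), 7 mm thick, standing 16 mm out of the lid's front; this point is 10 mm out. Free space below it. Axes turn with the lid.
- lid_flange_right (a point): The same on the case's -y side.
- gold_watch_mid (a point): Middle of the brown cushion that carries the gold watch with cream dial, half-way up the cushion (19 mm over its underside). Cushion 50 (x, bracelet round these ends) x 42 (y, bare sides) x 38 mm high, the watch (41 mm round) stands 9 mm above it; one rigid piece of 110 to 230 g.
- steel_watch_mid (a point): The same on the like cushion with the steel watch with dark dial; to be left in the case.
- tray: Low aluminium tray lined green, fixed, 150 x 150 mm, rim 16 mm high, walls and floor 5 mm; origin at the centre of its underside. On the counter to the robot's right (behind the case's hinge side, so the open lid, some 260 mm high, stands between) or to its left (before the latch).
- carton_mid (a point): Middle of a loose cardboard box 110 x 90 x 80 mm high, on the other side of the case; leave alone.
- sunglasses_mid (a point): Middle of loose folded tortoiseshell sunglasses, 40 deep x 140 wide (y) x 42 mm high, on the counter between robot and case; leave alone.
- opener_mid (a point): Middle of a loose chrome bottle opener, 135 long (y) x 40 x 9 mm, on the counter between robot and case; leave alone.
Not all that is in view belongs to the job. There is more than one size of the tray; the job needs the middle-sized.

How it is judged:
By the outcome, as a careful person would: the job done as asked, in the order asked, and still so for the second after the job is handed in, with the robot touching nothing.
It also fails if it takes over 61 s, if anything falls off the work surface, if the arm or the gripper's body presses on something with over 40 N, if the wrist force passes 120 N, or if a joint passes its speed limit or range.

## Working session

There is one attempt and no reset: what is moved stays moved. The work goes in short steps, Python scripts to look and compute and a tool call to move; the robot and the scene stay as the last step left them, time stands still between calls to the robot, and variables do not carry over. Pictures are saved under pics/ and viewed, and the job is handed in when it is done.

Besides the shell and the picture viewer there is one more tool, called after "Emit:" as name(argument=value, ...) on one line, values as JSON. servo_tool: Moves the arm, as the interface text tells. Its arguments: {"type":"object","properties":{"commands":{"type":"array","items":{"type":"object","properties":{"linear":{"type":"array","items":{"type":"number"}},"angular":{"type":"array","items":{"type":"number"}},"gripper":{"type":"number"}}}},"force":{"type":"number"}},"required":["commands"]}

```bash
ls; mkdir -p pics; cat > h.py <<'E'
import numpy as np, cv2
from rig import env
def save(im,n): cv2.imwrite('pics/'+n+'.png',im['frame'])
def cam(im,st=None):
    if 'cam_to_world' in im: return np.array(im['cam_to_world'])
    T=np.eye(4);T[:3,:3]=np.array(st['tool_rot']);T[:3,3]=st['position'];return T@np.array(im['T_tool_cam'])
def proj(im,P,st=None):
    P=np.atleast_2d(P);M=np.linalg.inv(cam(im,st));c=P@M[:3,:3].T+M[:3,3]
    x=c[:,0]/-c[:,2];y=-c[:,1]/-c[:,2];f=1+im['k1']*(x*x+y*y)
    return np.c_[im['cx']+im['fx']*x*f,im['cy']+im['fy']*y*f]
def ray(im,uv,st=None):
    xd=(uv[0]-im['cx'])/im['fx'];yd=(uv[1]-im['cy'])/im['fy'];x,y=xd,yd
    for _ in range(20):
        f=1+im['k1']*(x*x+y*y);x,y=xd/f,yd/f
    M=cam(im,st);d=M[:3,:3]@np.array([x,-y,-1.]);return M[:3,3],d/np.linalg.norm(d)
def atz(im,uv,z,st=None):
    o,d=ray(im,uv,st);return o+d*(z-o[2])/d[2]
E
python3 - <<'E'
from h import *
s=env.observe();print(s['time_s'],s['position'],s['tool_rot'],env.tips_ahead,s['ft_force'],s['grip_width'])
for n in ['scene','top','wrist']:
    im=env.get_image(n);save(im,n+'0')
    for q in (['tray','case','gold_watch_mid','latch','carton_mid','opener_mid','sunglasses_mid','lid','keeper'] if n!='wrist' else []):
        for r in env.trace(im,q): print(n,q,round(r['confidence'],2),r['extent'])
    print({k:im[k] for k in im if k!='frame'})
E
```

```text
pics
0.0 [0.15862924 0.52634712 0.2416956 ] [[-9.57440058e-01  2.88631218e-01 -7.46005014e-04]
 [ 2.88631981e-01  9.57439239e-01 -1.29691461e-03]
 [ 3.39924430e-04 -1.45703891e-03 -9.99998881e-01]] 0.011 [0.33668357 0.42869371 0.15433823] 0.08576626801817733
scene tray 0.9 [239.0, 108.5, 283.1, 142.2]
scene tray 0.64 [192.0, 147.4, 257.0, 198.3]
scene tray 0.58 [112.6, 197.0, 222.1, 288.3]
scene case 0.77 [245.0, 190.9, 351.9, 294.6]
scene gold_watch_mid 0.17 [245.3, 190.3, 358.0, 275.1]
scene latch 0.68 [308.7, 252.1, 319.9, 276.8]
scene latch 0.48 [242.5, 188.7, 356.0, 277.4]
scene latch 0.18 [243.5, 189.1, 353.2, 292.8]
scene carton_mid 0.96 [356.6, 280.8, 415.4, 338.3]
scene opener_mid 0.73 [357.5, 217.1, 396.0, 249.1]
scene sunglasses_mid 0.52 [285.8, 158.1, 321.5, 194.1]
scene lid 0.86 [241.6, 191.4, 350.8, 279.4]
scene keeper 0.63 [244.1, 190.3, 357.5, 275.3]
scene keeper 0.36 [309.6, 249.8, 322.2, 277.7]
{'fx': 429.95306094442054, 'fy': 429.95306094442054, 'cx': 279.5177064106831, 'cy': 211.9779941638758, 'k1': -0.10567194884294588, 'cam_to_world': array([[-0.69943168, -0.595
[... 976 characters left out ...]
8787],
       [-0.99991395, -0.01254393,  0.00383922, -0.04071225],
       [ 0.00132669,  0.19446488,  0.98090858,  1.03786985],
       [ 0.        ,  0.        ,  0.        ,  1.        ]]), 'shot': 2}
{'fx': 310.7848142163483, 'fy': 310.7848142163483, 'cx': 282.70560929176713, 'cy': 207.08917791430207, 'k1': -0.06306799989333021, 'T_tool_cam': array([[-5.88669463e-04,  9.45927901e-01,  3.24376417e-01,
         8.31776488e-02],
       [ 9.99999813e-01,  5.03639373e-04,  3.46088102e-04,
         5.89073346e-05],
       [ 1.64005657e-04,  3.24376560e-01, -9.45928021e-01,
        -1.31565512e-01],
       [ 0.00000000e+00,  0.00000000e+00,  0.00000000e+00,
         1.00000000e+00]]), 'shot': 3}
```

View pics/scene0.png

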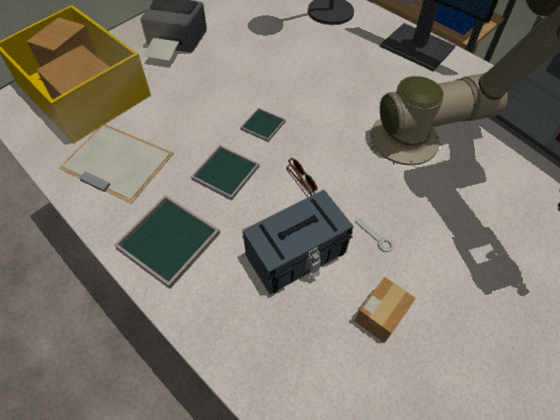

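View pics/top0.png

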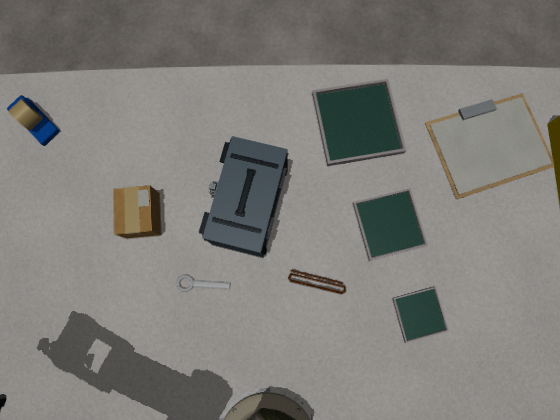

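View pics/wrist0.png

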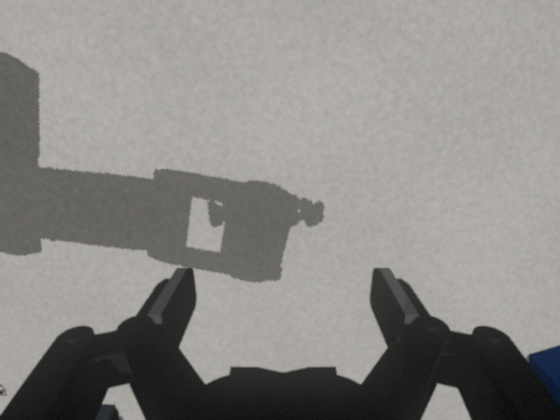

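Top view: trays at px (359,124) large, (389,225) middle, (420,315) small; case at (246,195) with its latch on the left at (212,185); carton (137,212). The middle tray is the candidate, and I check sizes now.

```bash
python3 - <<'E'
from h import *
im=env.get_image('top')
for r in env.trace(im,'tray'):
    m=r['pixels'].astype(np.uint8);c=max(cv2.findContours(m,0,2)[0],key=cv2.contourArea)
    b=cv2.boxPoints(cv2.minAreaRect(c))
    P=np.array([atz(im,p,0.014)[:2] for p in b]);print(round(r['confidence'],2),b.mean(0),P.mean(0),[np.linalg.norm(P[i]-P[i-1]).round(4) for i in range(4)],np.degrees(np.arctan2(*(P[1]-P[0])[::-1])))
cv2.imwrite('pics/tc.png',cv2.resize(im['frame'][120:270,180:310],None,fx=5,fy=5,interpolation=cv2.INTER_CUBIC)[:600+150,:])
f=im['frame'];cv2.imwrite('pics/tc.png',cv2.resize(f[125:265,190:300],None,fx=4.28,fy=4.28,interpolation=cv2.INTER_CUBIC))
im=env.get_image('scene');cv2.imwrite('pics/sc.png',cv2.resize(im['frame'][185:300,235:365],None,fx=5,fy=5,interpolation=cv2.INTER_CUBIC))
E
```

```text
0.93 [419.89172 314.29956] [ 0.28774409 -0.36957673] [np.float64(0.1139), np.float64(0.1138), np.float64(0.1152), np.float64(0.1121)] -76.75189461529665
0.75 [389.59253 223.86086] [ 0.50947566 -0.30850121] [np.float64(0.1517), np.float64(0.1572), np.float64(0.1539), np.float64(0.1531)] -76.1834383946267
```

View pics/tc.png

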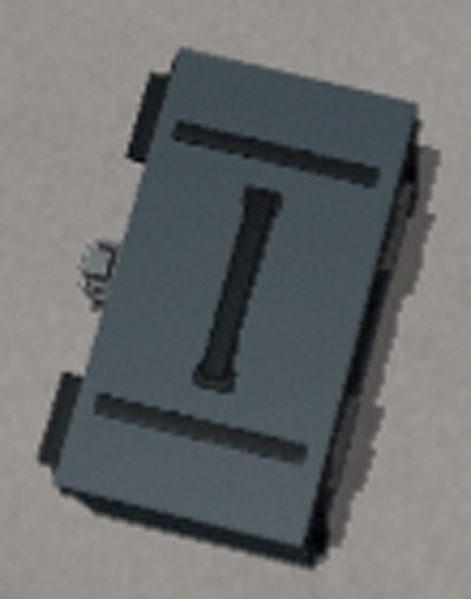

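View pics/sc.png

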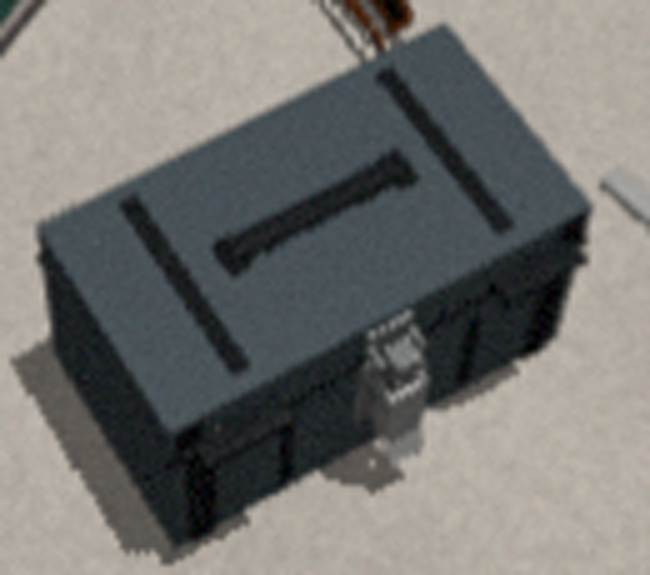

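```bash
python3 - <<'E'
from h import *
from scipy.optimize import least_squares
t=env.get_image('top');s=env.get_image('scene')
L=np.array([[-65,120,138],[65,120,138],[65,-120,138],[-65,-120,138]])/1e3
pt=np.array([[180,48],[415,103],[308,548],[57,487]])/4.28+[190,125]
ps=np.array([[175,430],[40,228],[450,25],[588,208]])/5+[235,185]
def W(p,L):
    c,s_=np.cos(p[2]),np.sin(p[2]);return np.c_[p[0]+c*L[:,0]-s_*L[:,1],p[1]+s_*L[:,0]+c*L[:,1],L[:,2]]
f=lambda p:np.r_[(proj(t,W(p,L))-pt).ravel(),(proj(s,W(p,L))-ps).ravel()]
r=least_squares(f,[0.55,0,-1.57]);print(r.x,np.degrees(r.x[2]));print(r.fun.round(1))
p=r.x;np.save('case.npy',p)
pts=np.array([[-79,0,92],[-83,0,56],[-85,0,34],[-79,0,118],[65,0,110],[-75,85,110],[-75,-85,110]])/1e3
w=W(p,pts);print(w.round(4))
for im,n in((t,'t1'),(s,'s1')):
    g=cv2.resize(im['frame'],None,fx=5,fy=5)
    for u in np.r_[proj(im,w),proj(im,W(p,L)),proj(im,W(p,L*[1,1,0]))]: cv2.circle(g,(int(u[0]*5+2),int(u[1]*5+2)),4,(0,0,255),-1)
    cv2.imwrite('pics/%s.png'%n, g[600:1340,950:1500][:600] if n=='t1' else g[900:1500,1170:1870])
for n,im in(('t',t),('s',s)):
  for q in['carton_mid','opener_mid','sunglasses_mid']:
    for e in env.trace(im,q)[:1]:
      m=e['pixels'];v,u=np.nonzero(m);print(n,q,atz(im,(u.mean(),v.mean()),0.04 if q[0]=='c' else .01).round(3), e['extent'])
E
```

```text
[ 0.56148609  0.0389279  -1.82188393] -104.38626011089649
[-1.   0.1 -0.2  0.  -1.5 -0.3 -1.1 -0.3 -0.9  0.1 -1.1 -1.1 -1.6 -1.6
  0.8 -1.7]
[[ 0.5811  0.1155  0.092 ]
 [ 0.5821  0.1193  0.056 ]
 [ 0.5826  0.1213  0.034 ]
 [ 0.5811  0.1155  0.118 ]
 [ 0.5453 -0.024   0.11  ]
 [ 0.6625  0.0905  0.11  ]
 [ 0.4978  0.1327  0.11  ]]
t carton_mid [0.54  0.314 0.04 ] [109.6, 184.0, 160.1, 238.9]
t opener_mid [0.369 0.162 0.01 ] [178.6, 275.4, 226.5, 290.2]
t sunglasses_mid [ 0.371 -0.12   0.01 ] [288.4, 269.8, 343.1, 289.8]
s carton_mid [0.539 0.311 0.04 ] [353.7, 275.6, 415.6, 338.9]
s opener_mid [0.371 0.163 0.01 ] [355.5, 217.0, 393.1, 251.4]
s sunglasses_mid [ 0.356 -0.133  0.01 ] [288.5, 157.6, 317.4, 191.4]
```

View pics/s1.png

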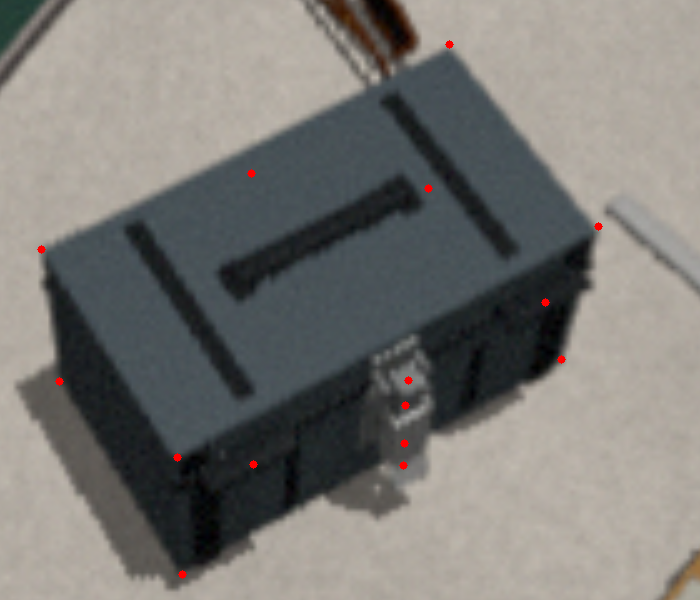

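Middle tray ≈152 mm at (0.509,-0.309). Case yaw −104.4°, front facing left (+y), tray behind the hinge. The latch needs a tilted pinch. I'll go to a high pre-pose first, jaw axis along the case's y.

Look-alikes for the tray: px (359,124) large, (389,225) middle, (420,315) small. By size I choose (389,225). Of the two watches, I'll choose once the lid is open.

Emit:
servo_tool(commands=[{"linear": [-60, -20, -80], "angular": [0, 0, -8.5], "gripper": 0.2}, {"linear": [-130, -40, -80], "angular": [0, 0, -17], "gripper": 0.2}, {"linear": [-200, -60, -80], "angular": [0, 0, -25.5], "gripper": 0.2}, {"linear": [-260, -80, -80], "angular": [0, 0, -34], "gripper": 0.2}, {"linear": [-320, -100, -80], "angular": [0, 0, -42.5], "gripper": 0.2}, {"linear": [-380, -120, -80], "angular": [0, 0, -51], "gripper": 0.2}, {"linear": [-440, -130, -80], "angular": [0, 0, -59.5], "gripper": 0.2}, {"linear": [-480, -140, -80], "angular": [0, 0, -68], "gripper": 0.2}, {"linear": [-510, -145, -80], "angular": [0, 0, -76.5], "gripper": 0.2}, {"linear": [-530, -150, -80], "angular": [0, 0, -85], "gripper": 0.2}, {"linear": [-530, -150, -80], "angular": [0, 0, -92.4], "gripper": 0.2}, {"linear": [-530, -150, -80], "angular": [0, 0, -92.4], "gripper": 0.2}, {"linear": [-530, -150, -80], "angular": [0, 0, -92.4], "gripper": 0.2}])

```text
time_s: 2.9
position: [0.6268, 0.226, 0.3199]
tool_rot: [[-0.252, -0.968, -0.002], [-0.968, 0.252, -0.001], [0.002, 0.001, -1.0]]
ft_force: [0.8, 0.7, -0.0]
grip_width: 0.051
```

Emit:
servo_tool(commands=[{"linear": [5, 5, 20], "angular": [0, 8, 0], "gripper": 0.2}, {"linear": [8, 8, 40], "angular": [0, 16, 0], "gripper": 0.2}, {"linear": [12, 10, 60], "angular": [0, 24, 0], "gripper": 0.2}, {"linear": [16, 12, 90], "angular": [0, 32, 0], "gripper": 0.2}, {"linear": [20, 15, 120], "angular": [0, 40, 0], "gripper": 0.2}, {"linear": [23, 17, 150], "angular": [0, 48, 0], "gripper": 0.2}, {"linear": [23, 17, 187], "angular": [0, 50, 0], "gripper": 0.2}, {"linear": [23, 17, 187], "angular": [0, 50, 0], "gripper": 0.2}, {"linear": [23, 17, 187], "angular": [0, 50, 0], "gripper": 0.2}])

```text
time_s: 3.8
position: [0.601, 0.2121, 0.1363]
tool_rot: [[-0.16, -0.969, -0.19], [-0.623, 0.248, -0.741], [0.765, -0.001, -0.644]]
ft_force: [-0.3, -0.3, 0.7]
grip_width: 0.0514
```

```bash
python3 - <<'E'
from h import *
s=env.observe();im=env.get_image('wrist');save(im,'w1');print(s['time_s'],s['q'],s['position'],s['tool_rot'])
p=np.load('case.npy');c,sn=np.cos(p[2]),np.sin(p[2])
L=np.array([[-79,0,92],[-83,0,56],[-85,11,34],[-85,-11,34],[-79,0,118],[-81,85,110],[-81,-85,110],[-65,120,138],[-65,-120,138]])/1e3
w=np.c_[p[0]+c*L[:,0]-sn*L[:,1],p[1]+sn*L[:,0]+c*L[:,1],L[:,2]]
g=im['frame'].copy()
for u in proj(im,w,s): cv2.circle(g,(int(u[0]),int(u[1])),2,(0,0,255),-1)
cv2.imwrite('pics/w1a.png',g); print(proj(im,w,s).round())
for q in['latch','lever_grip','lever_pivot','keeper','hook_nose']:
    for r in env.trace(im,q): print(q,r['confidence'],r['extent'])
im=env.get_image('scene');cv2.imwrite('pics/s2.png',im['frame'])
E
```

```text
3.8 [  22.4613638    52.03474381   48.52405016  -40.53071867  109.4380334
 -146.5295651 ] [0.60095096 0.21213361 0.13632509] [[-1.60393330e-01 -9.68677003e-01 -1.89575427e-01]
 [-6.23312956e-01  2.48322927e-01 -7.41496246e-01]
 [ 7.65346286e-01 -7.66231904e-04 -6.43618268e-01]]
[[277. 174.]
 [278. 203.]
 [266. 218.]
 [290. 218.]
 [276. 152.]
 [160. 162.]
 [394. 162.]
 [102. 119.]
 [451. 118.]]
latch 0.94 [257.7, 138.9, 289.1, 227.4]
lever_grip 0.89 [256.1, 139.3, 292.2, 224.7]
lever_pivot 0.9 [104.5, 16.8, 448.3, 225.4]
lever_pivot 0.51 [265.3, 137.1, 285.8, 175.9]
keeper 0.76 [102.1, 16.8, 447.8, 164.1]
hook_nose 0.92 [264.8, 138.5, 286.2, 174.2]
hook_nose 0.65 [101.5, 16.1, 452.3, 162.2]
```

View pics/w1a.png

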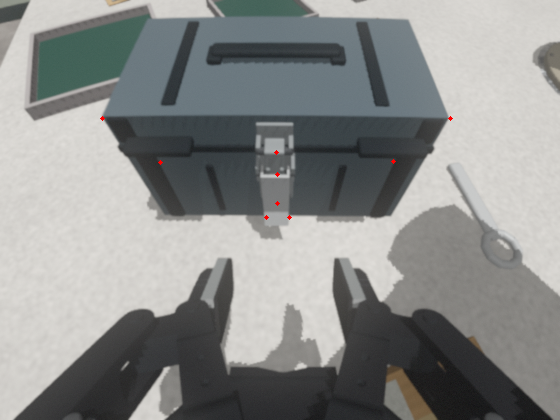

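View pics/s2.png

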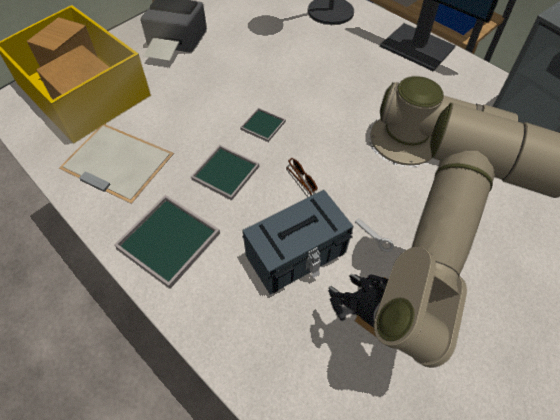

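```bash
python3 - <<'E'
import cv2
f=cv2.imread('pics/w1.png');cv2.imwrite('pics/w1z.png',cv2.resize(f[100:235,95:295],None,fx=4,fy=4,interpolation=cv2.INTER_CUBIC));cv2.imwrite('pics/w1y.png',cv2.resize(f[100:235,255:455],None,fx=4,fy=4,interpolation=cv2.INTER_CUBIC))
E
```

```text
(no output)
```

View pics/w1z.png

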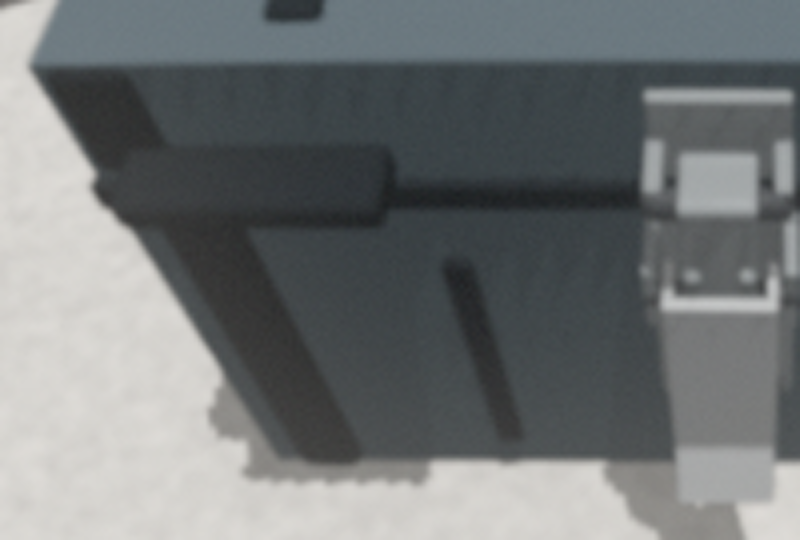

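View pics/w1y.png

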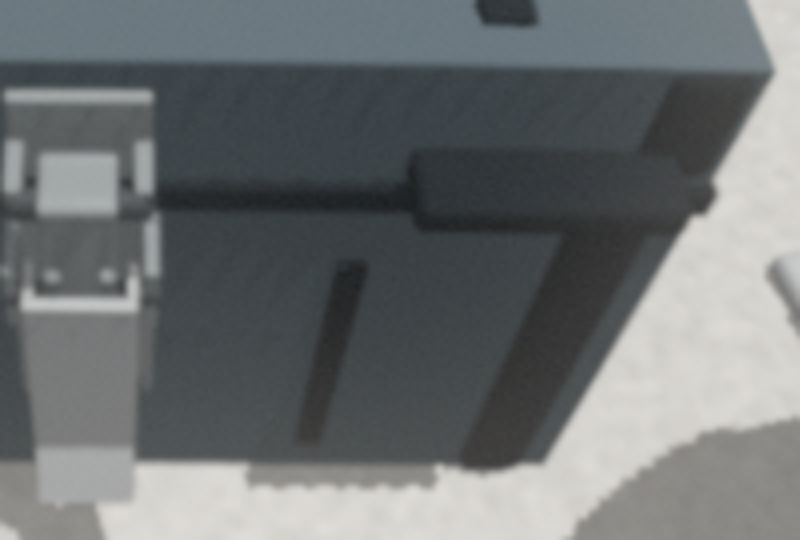

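```bash
python3 - <<'E'
from h import *
from scipy.optimize import least_squares
s=env.observe();im=env.get_image('wrist');t=env.get_image('top');sc=env.get_image('scene')
L=np.array([[-65,120,138],[65,120,138],[65,-120,138],[-65,-120,138]])/1e3
pt=np.array([[180,48],[415,103],[308,548],[57,487]])/4.28+[190,125]-.4
ps=np.array([[175,430],[40,228],[450,25],[588,208]])/5+[235,185]-.4
Lw=np.array([[-65,120,138],[-65,-120,138],[-65,120,0],[-65,-120,0]])/1e3
pw=np.array([[103,116.8],[448,118],[166.3,214.5],[391.3,215.5]])-.4
def W(p,L):
    c,s_=np.cos(p[2]),np.sin(p[2]);return np.c_[p[0]+c*L[:,0]-s_*L[:,1],p[1]+s_*L[:,0]+c*L[:,1],L[:,2]]
f1=lambda p:np.r_[(proj(t,W(p,L))-pt).ravel(),(proj(sc,W(p,L))-ps).ravel()]
f2=lambda p:(proj(im,W(p,Lw),s)-pw).ravel()
r=least_squares(lambda p:np.r_[f1(p),f2(p)],[0.55,0,-1.8]);print(r.x,r.fun.round(1))
r2=least_squares(f2,r.x);print(r2.x,r2.fun.round(1))
# camera pos offset allowed
def f3(p):
    q=np.array(s['position'])+p[3:6]; return (proj(im,W(p,Lw),dict(s,position=q))-pw).ravel()
p=r.x
for l in [[-79,0,92],[-83,0,56],[-90,0,34],[-88,0,100],[-79,0,118]]: print(l,proj(im,W(p,np.array([l])/1e3),s),proj(im,W(r2.x,np.array([l])/1e3),s))
np.save('case.npy',r.x);np.save('casew.npy',r2.x)
E
```

```text
[ 0.56169836  0.0368546  -1.82762255] [ 0.6  0.3  1.4  0.5 -0.5  0.1 -0.  -0.3 -1.5 -0.2 -1.3 -1.4 -1.5 -1.4
  0.5 -1.4 -0.5  0.7  1.3 -0.2 -0.7  1.   0.   0.7]
[ 0.56152477  0.03614939 -1.83023076] [-0.3 -0.4  0.9 -0.7 -0.7  0.1 -0.2  0.4]
[-79, 0, 92] [[275.65451941 173.04841257]] [[275.3914177 172.3022605]]
[-83, 0, 56] [[276.46394988 201.90797471]] [[276.21536644 201.19954311]]
[-90, 0, 34] [[276.80985762 221.04231945]] [[276.55416041 220.34665214]]
[-88, 0, 100] [[275.21880149 176.19532256]] [[274.91161311 175.4064066 ]]
[-79, 0, 118] [[274.87196376 150.69741599]] [[274.5841136  149.91703259]]
```

```bash
cat > d.py <<'E'
from h import *
import sys
s=env.observe();R=np.array(s['tool_rot']);t=np.array(eval(sys.argv[1]))
print(s['time_s'],np.array(s['position']).round(4),'shift tool mm',((t-s['position'])@R*1e3).round(1)); print(R.round(3).tolist(),np.array(s['ft_force']).round(1),s['grip_width'], np.array(s['q']).round(1))
E
python3 d.py "[.5834,.119,.058]"
```

```text
4.3 [0.6008 0.2118 0.1358] shift tool mm [  1.   -6.2 122.2]
[[-0.16, -0.969, -0.19], [-0.623, 0.248, -0.742], [0.766, -0.001, -0.643]] [-0.1 -0.3 -0.7] 0.05136951142698312 [  22.4   52.    48.6  -40.5  109.4 -146.5]
```

Emit:
servo_tool(commands=[{"linear": [0, -3, 20], "angular": [0, 0, 0], "gripper": 0.1}, {"linear": [0, -6, 45], "angular": [0, 0, 0], "gripper": 0.1}, {"linear": [1, -6, 75], "angular": [0, 0, 0], "gripper": 0.1}, {"linear": [1, -6, 100], "angular": [0, 0, 0], "gripper": 0.1}, {"linear": [1, -6, 115], "angular": [0, 0, 0], "gripper": 0.1}, {"linear": [1, -6, 120], "angular": [0, 0, 0], "gripper": 0.1}, {"linear": [1, -6, 120], "angular": [0, 0, 0], "gripper": 0.1}])

```text
time_s: 5.0
position: [0.5836, 0.1206, 0.059]
tool_rot: [[-0.16, -0.969, -0.191], [-0.623, 0.249, -0.742], [0.766, 0.0, -0.643]]
ft_force: [-0.6, -0.2, -0.2]
grip_width: 0.0468
```

```bash
python3 - <<'E'
from h import *
s=env.observe();im=env.get_image('wrist');save(im,'w2');print(s['position'],s['ft_force'])
cv2.imwrite('pics/w2.png',cv2.resize(im['frame'][100:340,120:440],None,fx=2.4,fy=2.4))
E
python3 d.py "[.5834,.119,.058]"
```

```text
[0.5835811 0.1205739 0.0589509] [-0.61266508 -0.20274982 -0.24080109]
5.05 [0.5839 0.1211 0.0594] shift tool mm [ 0.3 -0.1  2.5]
[[-0.16, -0.969, -0.19], [-0.623, 0.248, -0.742], [0.766, -0.001, -0.643]] [ 0.7 -0.1 -0. ] 0.04720633409288509 [  16.1   51.5   64.6  -41.4   93.8 -140.9]
```

View pics/w2.png

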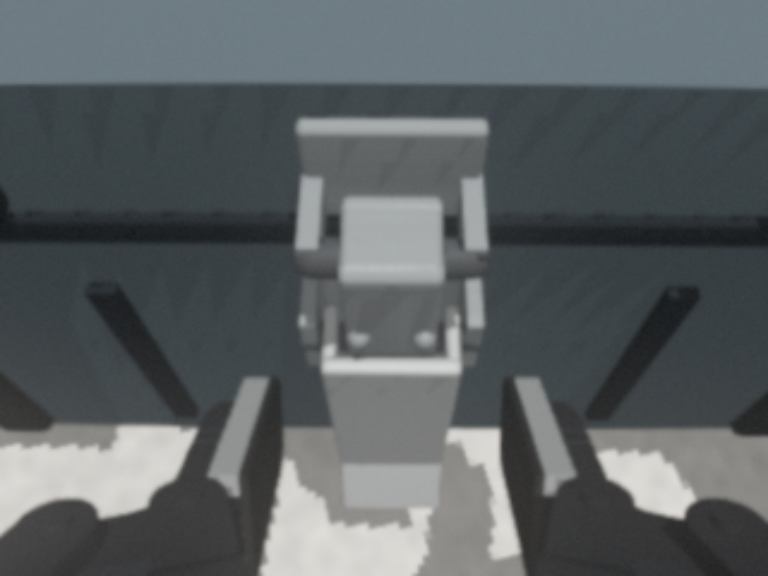

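Picture: the lever (crop px 340–460, 360–505) sits centred between the pads. Close.

Emit:
servo_tool(commands=[{"linear": [0, 0, 3], "angular": [0, 0, 0], "gripper": -0.3}, {"linear": [0, 0, 3], "angular": [0, 0, 0], "gripper": -0.7}, {"linear": [0, 0, 3], "angular": [0, 0, 0], "gripper": -0.7}, {"linear": [0, 0, 3], "angular": [0, 0, 0], "gripper": -0.7}, {"linear": [0, 0, 3], "angular": [0, 0, 0], "gripper": -0.7}], force=40)

```text
time_s: 5.55
position: [0.5832, 0.119, 0.0573]
tool_rot: [[-0.16, -0.969, -0.189], [-0.623, 0.248, -0.742], [0.766, -0.001, -0.643]]
ft_force: [-0.3, 3.6, 2.1]
grip_width: 0.021
```

```bash
python3 - <<'E'
from h import *
im=env.get_image('wrist')
cv2.imwrite('pics/w3.png',cv2.resize(im['frame'][100:340,120:440],None,fx=2.4,fy=2.4))
s=env.observe();R=np.array(s['tool_rot'])
p=np.load('case.npy');n=-np.array([np.cos(p[2]),np.sin(p[2]),0]);print(n)
pos=np.array(s['position']);piv=np.array([*p[:2],0])+n*.079+[0,0,.092]
tc=pos+R[:,2]*.003
d=tc-piv; print('rel pivot n,z',d@n,d[2],'y',d-n*(d@n))
r=np.hypot(d@n,d[2]);a0=np.arctan2(d@n,-d[2]);print(r,a0,s['grip_width'],s['ft_force'])
for th in np.arange(.1,1.95,.1):
    q=piv+n*r*np.sin(a0+th)-np.array([0,0,1])*r*np.cos(a0+th)
    print(round(th,2),((q-(piv+n*r*np.sin(a0)-np.array([0,0,1])*r*np.cos(a0)))@R*1e3).round(1))
E
```

```text
[ 0.25401216  0.96720103 -0.        ]
rel pivot n,z 0.003581054194516944 -0.03662817358186619 y [-5.65831257e-05  1.48602012e-05 -3.66281736e-02]
0.03680281305943049 0.09745802107085917 0.02068482602370433 [1.51436994 5.11350666 2.41655866]
0.1 [-1.9 -0.  -3.1]
0.2 [-3.5 -0.  -6.4]
0.3 [-4.8 -0.1 -9.9]
0.4 [ -5.7  -0.1 -13.5]
0.5 [ -6.3  -0.1 -17.1]
0.6 [ -6.5  -0.1 -20.8]
0.7 [ -6.3  -0.2 -24.4]
0.8 [ -5.7  -0.2 -28.1]
0.9 [ -4.8  -0.2 -31.6]
1.0 [ -3.6  -0.2 -35.1]
1.1 [ -2.   -0.2 -38.4]
1.2 [ -0.1  -0.2 -41.6]
1.3 [  2.2  -0.2 -44.5]
1.4 [  4.7  -0.2 -47.2]
1.5 [  7.4  -0.2 -49.6]
1.6 [ 10.4  -0.2 -51.8]
1.7 [ 13.6  -0.2 -53.6]
1.8 [ 17.   -0.2 -55.1]
1.9 [ 20.5  -0.2 -56.3]
```

View pics/w3.png

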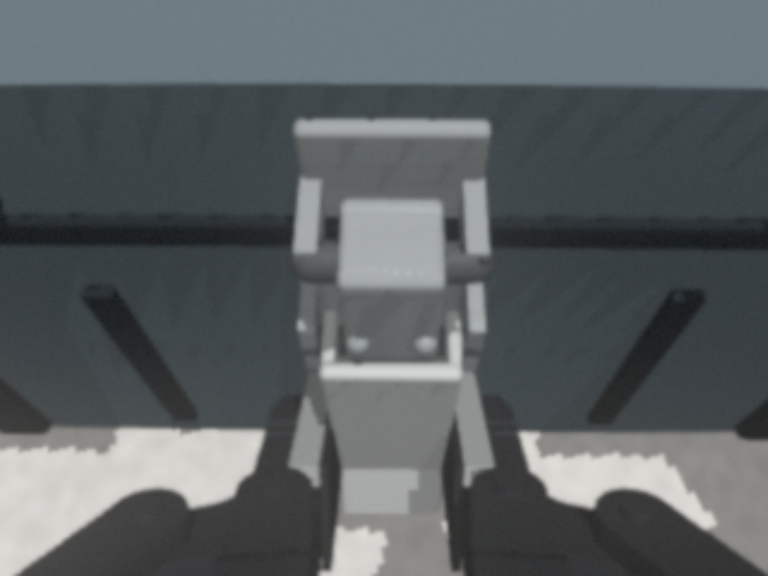

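Emit:
servo_tool(commands=[{"linear": [-1.9, 0, -3.1], "angular": [0, 0, 0], "gripper": -0.7}, {"linear": [-3.5, 0, -6.4], "angular": [0, 0, 0], "gripper": -0.7}, {"linear": [-4.8, 0, -9.9], "angular": [0, 0, 0], "gripper": -0.7}, {"linear": [-5.7, 0, -13.5], "angular": [0, 0, 0], "gripper": -0.7}, {"linear": [-6.3, 0, -17.1], "angular": [0, 0, 0], "gripper": -0.7}, {"linear": [-6.5, 0, -20.8], "angular": [0, 0, 0], "gripper": -0.7}, {"linear": [-6.3, 0, -24.4], "angular": [0, 0, 0], "gripper": -0.7}, {"linear": [-5.7, 0, -28.1], "angular": [0, 0, 0], "gripper": -0.7}, {"linear": [-4.8, 0, -31.6], "angular": [0, 0, 0], "gripper": -0.7}])

```text
time_s: 6.5
position: [0.5896, 0.1437, 0.0734]
tool_rot: [[-0.159, -0.968, -0.192], [-0.621, 0.25, -0.743], [0.767, 0.001, -0.641]]
ft_force: [0.4, -8.5, -0.5]
grip_width: 0.0207
```

```bash
python3 - <<'E'
from h import *
im=env.get_image('wrist')
cv2.imwrite('pics/w4.png',cv2.resize(im['frame'][100:340,120:440],None,fx=2.4,fy=2.4))
E
```

```text
(no output)
```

View pics/w4.png

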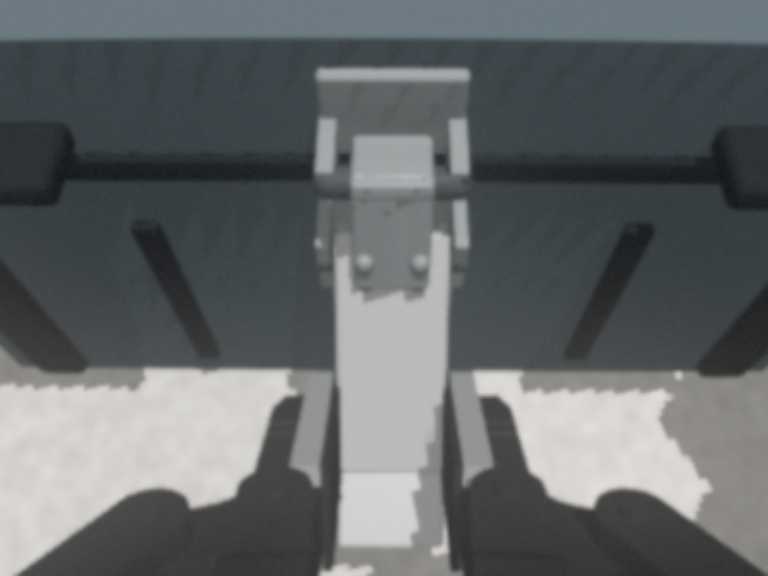

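The lever follows. Continue past 1.7.

Emit:
servo_tool(commands=[{"linear": [1.2, 0, -3.5], "angular": [0, 0, 0], "gripper": -0.7}, {"linear": [2.8, 0, -6.8], "angular": [0, 0, 0], "gripper": -0.7}, {"linear": [4.7, 0, -10], "angular": [0, 0, 0], "gripper": -0.7}, {"linear": [7, 0, -12.9], "angular": [0, 0, 0], "gripper": -0.7}, {"linear": [9.5, 0, -15.6], "angular": [0, 0, 0], "gripper": -0.7}, {"linear": [12.2, 0, -18], "angular": [0, 0, 0], "gripper": -0.7}, {"linear": [15.2, 0, -20.2], "angular": [0, 0, 0], "gripper": -0.7}, {"linear": [18.4, 0, -22], "angular": [0, 0, 0], "gripper": -0.7}, {"linear": [21.8, 0, -23.5], "angular": [0, 0, 0], "gripper": -0.7}, {"linear": [25.3, 0, -24.7], "angular": [0, 0, 0], "gripper": -0.7}, {"linear": [25.3, 0, -24.7], "angular": [0, 0, 0], "gripper": -0.7}])

```text
time_s: 7.65
position: [0.5905, 0.1471, 0.1092]
tool_rot: [[-0.16, -0.969, -0.19], [-0.622, 0.249, -0.742], [0.766, -0.0, -0.643]]
ft_force: [2.9, -5.4, -6.0]
grip_width: 0.0199
```

```bash
python3 - <<'E'
from h import *
im=env.get_image('wrist')
cv2.imwrite('pics/w5.png',cv2.resize(im['frame'][60:300,120:440],None,fx=2.4,fy=2.4))
E
```

View pics/w5.png

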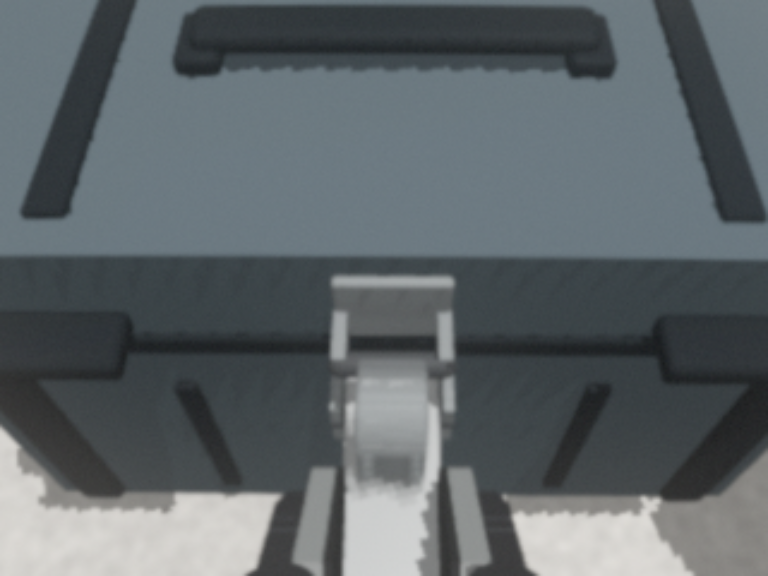

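Hook is off the keeper (now curled over the lever at crop px (390,440)); keeper bar is free. Release and back off.

Emit:
servo_tool(commands=[{"linear": [0, 0, 0], "angular": [0, 0, 0], "gripper": -0.2}, {"linear": [0, 0, 0], "angular": [0, 0, 0], "gripper": 0.1}, {"linear": [0, 0, 0], "angular": [0, 0, 0], "gripper": 0.1}, {"linear": [0, 0, -15], "angular": [0, 0, 0], "gripper": 0.1}, {"linear": [0, 0, -40], "angular": [0, 0, 0], "gripper": 0.1}, {"linear": [0, 0, -70], "angular": [0, 0, 0], "gripper": 0.0}, {"linear": [0, 0, -100], "angular": [0, 0, 0], "gripper": -0.5}, {"linear": [0, 0, -110], "angular": [0, 0, 0], "gripper": -1}, {"linear": [0, 0, -110], "angular": [0, 0, 0], "gripper": -1}])

```text
time_s: 8.6
position: [0.6114, 0.2305, 0.1806]
tool_rot: [[-0.16, -0.969, -0.188], [-0.624, 0.247, -0.742], [0.765, -0.002, -0.644]]
ft_force: [1.2, -1.3, 0.1]
grip_width: 0.0005
```

```bash
python3 - <<'E'
from h import *
s=env.observe();im=env.get_image('wrist');save(im,'w6');
p=np.load('case.npy');n=-np.array([np.cos(p[2]),np.sin(p[2]),0]);y=np.array([-np.sin(p[2]),np.cos(p[2]),0]);k=np.array([0,0,1.])
R=np.array(s['tool_rot']);pos=np.array(s['position']);xt,zt=R[:,0],R[:,2]
face=np.array([*p[:2],0])+n*.065
def T(th,yo=-.085,r=.134,r2=.146):
    r_=lambda rr:face+y*yo-n*.130+k*.110+rr*(n*np.cos(th)+k*np.sin(th))
    return r_(r2)+.012*zt if th<np.radians(40) else r_(r)
tc=lambda P:P-.011*zt-.011*xt
a=T(0)
print(s['time_s'],pos.round(3),s['grip_width'])
print('pre',((tc(a)-.006*xt-.06*zt-pos)@R*1e3).round(1))
print('in',((tc(a)-.006*xt-pos)@R*1e3).round(1), 'world',tc(a))
for th in np.arange(.1,1.85,.1): print(round(th,1),((T(th)-a)@R*1e3).round(1))
# scan flange, keeper check
im=env.get_image('scene');cv2.imwrite('pics/s6.png',cv2.resize(im['frame'][170:310,230:420],None,fx=4,fy=4))
E
```

```text
8.6 [0.611 0.23  0.181] 0.00047125460307562286
pre [ 5.2 84.9 76.9]
in [  5.2  84.9 136.9] world [0.50163889 0.14290624 0.10093968]
0.1 [11.6 -0.  -8.8]
0.2 [ 24.1  -0.  -16.4]
0.3 [ 37.2  -0.  -22.8]
0.4 [ 50.9  -0.  -27.8]
0.5 [ 65.1  -0.  -31.4]
0.6 [ 79.5   0.  -33.6]
0.7 [ 94.1   0.1 -34.3]
0.8 [107.4   0.2 -33.6]
0.9 [120.7   0.2 -31.6]
1.0 [133.7   0.3 -28.3]
1.1 [146.2   0.4 -23.7]
1.2 [158.3   0.5 -17.9]
1.3 [169.7   0.5 -10.9]
1.4 [180.4   0.6  -2.7]
1.5 [190.2   0.7   6.4]
1.6 [199.    0.8  16.5]
1.7 [206.8   0.9  27.4]
1.8 [213.5   1.   39. ]
```

View pics/w6.png

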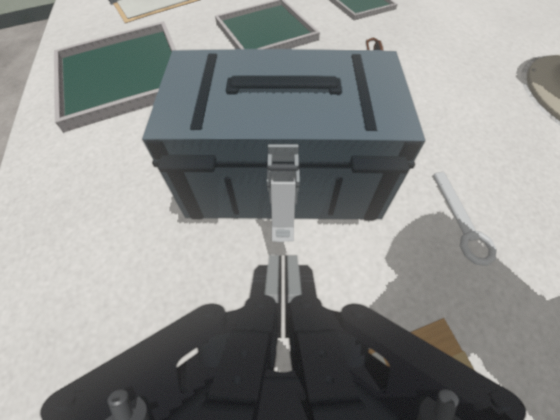

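```bash
python3 - <<'E'
import cv2
f=cv2.imread('pics/w6.png');cv2.imwrite('pics/w6z.png',cv2.resize(f[125:255,210:360],None,fx=4.6,fy=4.6,interpolation=cv2.INTER_CUBIC))
E
```

```text
(no output)
```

View pics/w6z.png

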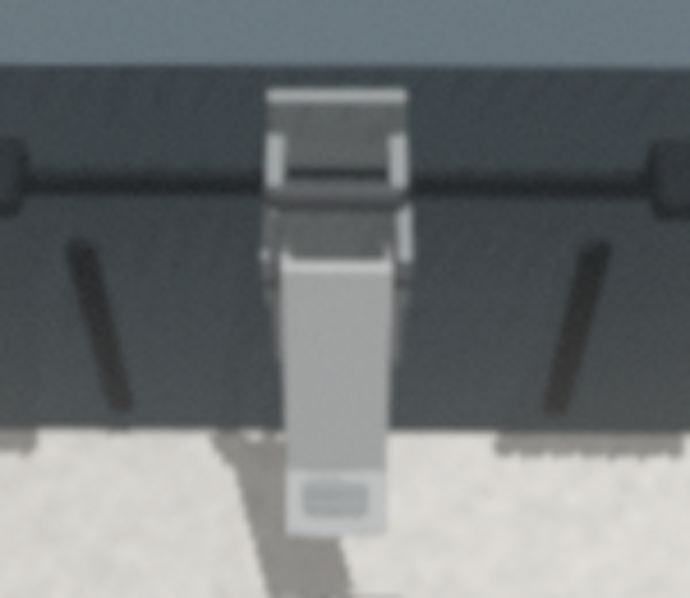

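Keeper bar shows bare at crop px (335,190): hook off. Now go under the right flange with closed fingers.

Emit:
servo_tool(commands=[{"linear": [0, 30, 0], "angular": [0, 0, 0], "gripper": -1}, {"linear": [2, 60, 20], "angular": [0, 0, 0], "gripper": -1}, {"linear": [4, 85, 45], "angular": [0, 0, 0], "gripper": -1}, {"linear": [4, 85, 75], "angular": [0, 0, 0], "gripper": -1}, {"linear": [4, 85, 105], "angular": [0, 0, 0], "gripper": -1}, {"linear": [4, 85, 125], "angular": [0, 0, 0], "gripper": -1}, {"linear": [4, 85, 136], "angular": [0, 0, 0], "gripper": -1}, {"linear": [4, 85, 136], "angular": [0, 0, 0], "gripper": -1}])

```text
time_s: 9.5
position: [0.5019, 0.1457, 0.0946]
tool_rot: [[-0.159, -0.968, -0.193], [-0.622, 0.25, -0.742], [0.767, 0.002, -0.642]]
ft_force: [-0.0, -0.3, 0.5]
grip_width: 0.0002
```

```bash
python3 - <<'E'
from h import *
s=env.observe();im=env.get_image('wrist');save(im,'w7')
print(s['position'],s['ft_force'])
im=env.get_image('scene');cv2.imwrite('pics/s7.png',cv2.resize(im['frame'][160:320,220:420],None,fx=4,fy=4)[:600])
E
python3 d.py "[0.50163889,0.14290624,0.10093968]"
```

```text
[0.50189365 0.14573471 0.09464275] [-0.04399169 -0.2803619   0.53304417]
9.6 [0.5028 0.1471 0.0957] shift tool mm [ 6.8  0.1 -0.1]
[[-0.16, -0.969, -0.19], [-0.623, 0.248, -0.742], [0.766, -0.001, -0.643]] [-0.3 -0.3  0.5] -4.322912799409539e-05 [  20.4   44.2   75.   -39.1   93.9 -135.9]
```

View pics/w7.png

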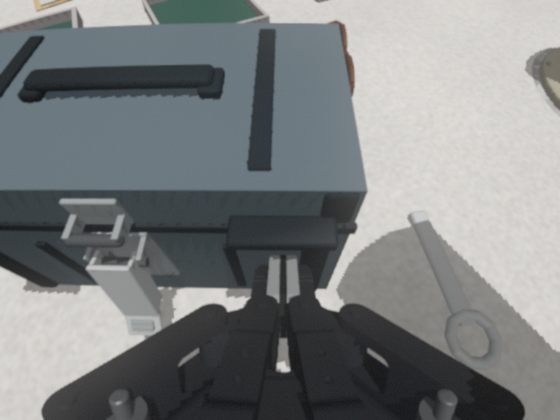

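Emit:
servo_tool(commands=[{"linear": [4, 0, 0], "angular": [0, 0, 0], "gripper": -1}, {"linear": [7, 0, 0], "angular": [0, 0, 0], "gripper": -1}, {"linear": [12, 0, -4], "angular": [0, 0, 0], "gripper": -1}, {"linear": [18, 0, -9], "angular": [0, 0, 0], "gripper": -1}, {"linear": [24, 0, -13], "angular": [0, 0, 0], "gripper": -1}, {"linear": [31, 0, -16], "angular": [0, 0, 0], "gripper": -1}, {"linear": [37, 0, -20], "angular": [0, 0, 0], "gripper": -1}, {"linear": [44, 0, -23], "angular": [0, 0, 0], "gripper": -1}])

```text
time_s: 10.4
position: [0.4998, 0.1368, 0.1444]
tool_rot: [[-0.16, -0.969, -0.19], [-0.623, 0.248, -0.742], [0.766, -0.0, -0.643]]
ft_force: [1.2, 5.0, -3.4]
grip_width: -0.0002
```

```bash
python3 - <<'E'
from h import *
s=env.observe();im=env.get_image('wrist');save(im,'w8')
E
python3 d.py "[0.50163889,0.14290624,0.10093968]"
```

```text
10.45 [0.4999 0.1365 0.1455] shift tool mm [-38.4  -0.   23.6]
[[-0.161, -0.969, -0.189], [-0.623, 0.248, -0.742], [0.765, -0.001, -0.644]] [-1.1  3.2 -2.3] 0.00018126366048190309 [  19.6   39.9   74.4  -39.8   97.2 -139.6]
```

View pics/w8.png

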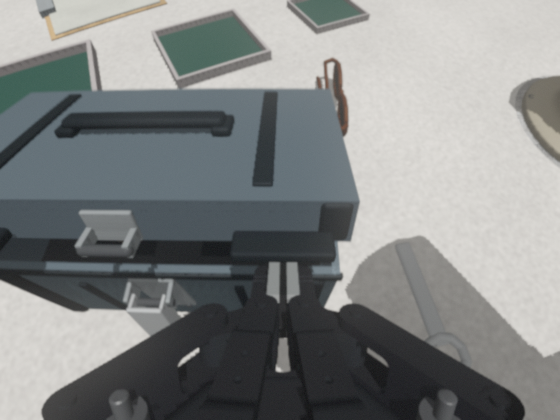

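Emit:
servo_tool(commands=[{"linear": [13.7, 0, -5], "angular": [0, 0, 0], "gripper": -1}, {"linear": [27.9, 0, -8.6], "angular": [0, 0, 0], "gripper": -1}, {"linear": [42.3, 0, -10.8], "angular": [0, 0, 0], "gripper": -1}, {"linear": [56.9, 0, -11.5], "angular": [0, 0, 0], "gripper": -1}, {"linear": [70.2, 0, -10.8], "angular": [0, 0, 0], "gripper": -1}, {"linear": [83.5, 0, -8.8], "angular": [0, 0, 0], "gripper": -1}, {"linear": [96.5, 0, -5.5], "angular": [0, 0, 0], "gripper": -1}])

```text
time_s: 11.15
position: [0.4851, 0.0796, 0.222]
tool_rot: [[-0.16, -0.969, -0.19], [-0.622, 0.249, -0.742], [0.766, -0.0, -0.643]]
ft_force: [-0.7, 4.2, -2.1]
grip_width: 0.0001
```

```bash
python3 - <<'E'
from h import *
s=env.observe();im=env.get_image('wrist');save(im,'w9')
im=env.get_image('scene');save(im,'s9')
E
python3 d.py "[0.50163889,0.14290624,0.10093968]"
```

```text
11.25 [0.4854 0.079  0.2226] shift tool mm [-135.6    0.5   27.6]
[[-0.162, -0.968, -0.19], [-0.622, 0.25, -0.742], [0.766, -0.002, -0.642]] [ 0.2 -0.2 -0.5] 0.0002690754497516382 [  14.8   31.5   76.7  -42.7   98.9 -147. ]
```

View pics/w9.png

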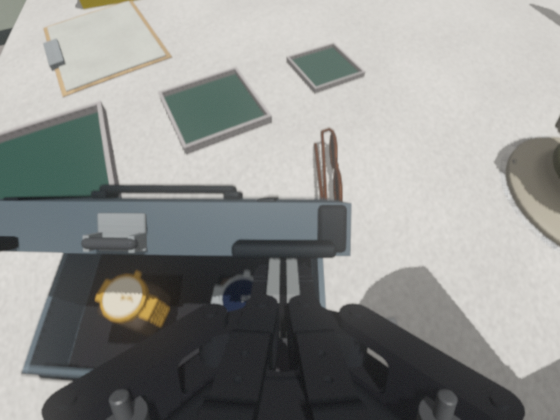

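View pics/s9.png

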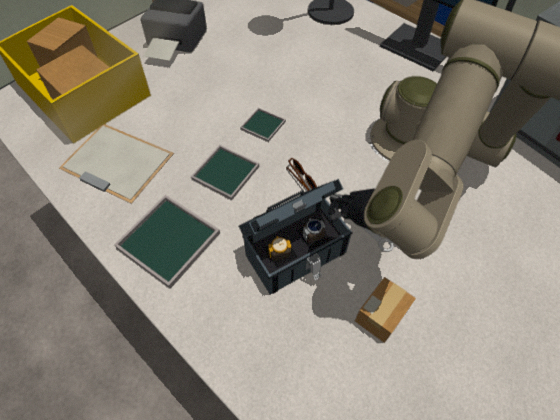

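The gold watch is on the +y side (wrist px (125,298)), steel at (240,293). Finish the swing.

Emit:
servo_tool(commands=[{"linear": [12.5, 0, 4.6], "angular": [0, 0, 0], "gripper": -1}, {"linear": [24.6, 0, 10.4], "angular": [0, 0, 0], "gripper": -1}, {"linear": [36, 0, 17.4], "angular": [0, 0, 0], "gripper": -1}, {"linear": [46.7, 0, 25.6], "angular": [0, 0, 0], "gripper": -1}, {"linear": [56.5, 0, 34.7], "angular": [0, 0, 0], "gripper": -1}, {"linear": [65.3, 0, 44.8], "angular": [0, 0, 0], "gripper": -1}, {"linear": [73.1, 0, 55.7], "angular": [0, 0, 0], "gripper": -1}, {"linear": [75, 0, 60], "angular": [0, 0, 0], "gripper": -1}, {"linear": [75, 0, 60], "angular": [0, 0, 0], "gripper": -1}])

```text
time_s: 12.15
position: [0.462, -0.0115, 0.24]
tool_rot: [[-0.16, -0.968, -0.191], [-0.622, 0.249, -0.742], [0.766, -0.0, -0.643]]
ft_force: [0.1, -0.3, -0.5]
grip_width: 0.0001
```

```bash
python3 - <<'E'
from h import *
s=env.observe();im=env.get_image('wrist');save(im,'w10')
im=env.get_image('scene');cv2.imwrite('pics/s10.png',cv2.resize(im['frame'][140:300,220:420],None,fx=4,fy=4)[:600])
E
python3 d.py "[0.50163889,0.14290624,0.10093968]"
```

```text
12.25 [ 0.4622 -0.0107  0.2398] shift tool mm [-2.083e+02 -1.000e-01 -3.220e+01]
[[-0.159, -0.969, -0.19], [-0.623, 0.248, -0.742], [0.766, 0.0, -0.643]] [0.1 1.  0.3] 3.2428029665074164e-06 [   6.1   25.4   84.7  -45.9   91.8 -151.7]
```

View pics/w10.png

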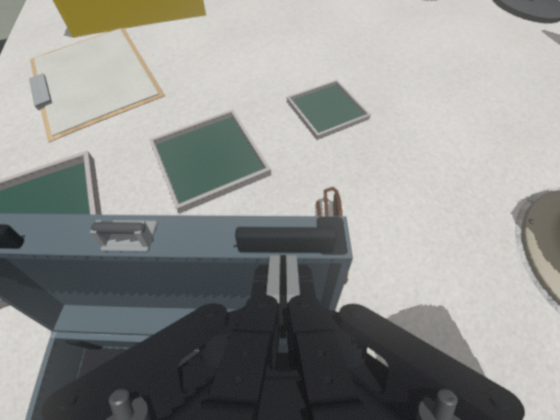

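View pics/s10.png

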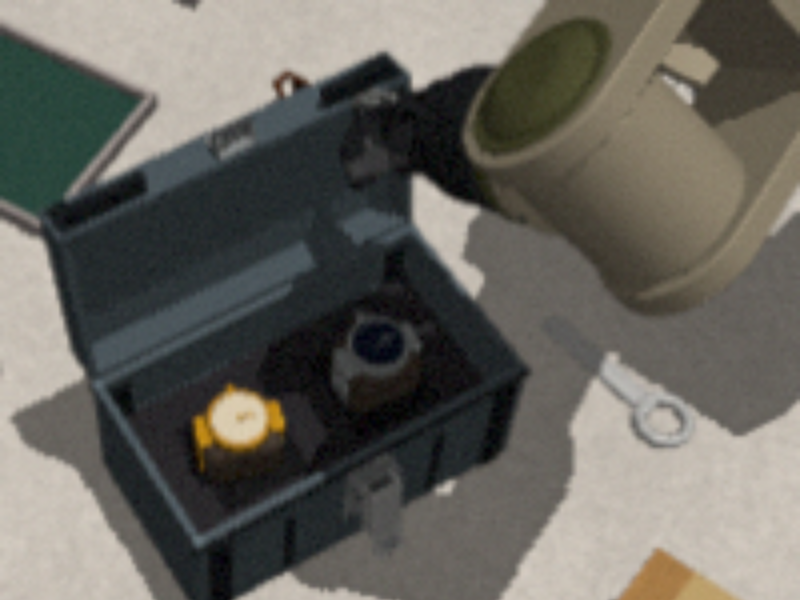

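Emit:
servo_tool(commands=[{"linear": [4, 0, 5], "angular": [0, 0, 0], "gripper": -1}, {"linear": [5, 0, 7], "angular": [0, 0, 0], "gripper": -1}, {"linear": [5, 0, 7], "angular": [0, 0, 0], "gripper": -1}, {"linear": [0, 0, -15], "angular": [0, 0, 0], "gripper": -1}, {"linear": [0, -5, -50], "angular": [0, 0, 0], "gripper": -1}, {"linear": [0, -20, -90], "angular": [0, -8, 0], "gripper": -1}, {"linear": [0, -45, -130], "angular": [0, -16, 0], "gripper": -0.5}, {"linear": [0, -75, -160], "angular": [0, -24, 0], "gripper": 0}, {"linear": [0, -100, -186], "angular": [0, -32, 0], "gripper": 0.6}, {"linear": [0, -106, -186], "angular": [0, -40, 0], "gripper": 0.6}, {"linear": [0, -106, -186], "angular": [0, -48, 0], "gripper": 0.6}, {"linear": [0, -106, -186], "angular": [0, -50, 0], "gripper": 0.6}, {"linear": [0, -106, -186], "angular": [0, -50, 0], "gripper": 0.6}])

```text
time_s: 13.55
position: [0.6001, 0.1103, 0.3598]
tool_rot: [[-0.267, -0.964, -0.0], [-0.964, 0.267, -0.002], [0.002, -0.001, -1.0]]
ft_force: [-0.6, -0.0, -0.1]
grip_width: 0.0686
```

```bash
python3 - <<'E'
from h import *
s=env.observe();im=env.get_image('wrist');save(im,'w11')
E
python3 d.py "[0.6,0.1,0.36]"
```

```text
13.6 [0.6001 0.1109 0.3596] shift tool mm [10.5 -2.8 -0.4]
[[-0.266, -0.964, -0.001], [-0.964, 0.266, -0.003], [0.003, -0.0, -1.0]] [-0.  -0.3  0.7] 0.06794619803937392 [  -0.6   25.8   49.1   -0.2  105.2 -165.2]
```

View pics/w11.png

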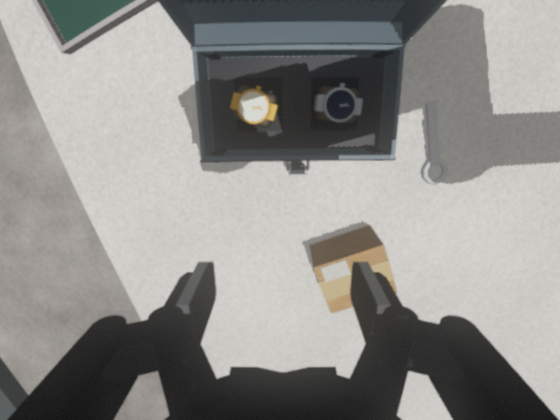

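```bash
cat > kin.py <<'E'
from h import *
from scipy.optimize import least_squares
D=np.radians
S=[([60.888,21.807,74.336,0,83.858,-12.336],[.1586,.5263,.2417],[-.0007,-.0013,-1]),
([22.46,52.03,48.52,-40.53,109.44,-146.53],[.6009,.2121,.1363],[-.1896,-.7415,-.6436]),
([16.1,51.5,64.6,-41.4,93.8,-140.9],[.5839,.1211,.0594],[-.19,-.742,-.643]),
([20.4,44.2,75.,-39.1,93.9,-135.9],[.5028,.1471,.0957],[-.19,-.742,-.643]),
([19.6,39.9,74.4,-39.8,97.2,-139.6],[.4999,.1365,.1455],[-.189,-.742,-.644]),
([14.8,31.5,76.7,-42.7,98.9,-147.],[.4854,.079,.2226],[-.19,-.742,-.642]),
([6.1,25.4,84.7,-45.9,91.8,-151.7],[.4622,-.0107,.2398],[-.19,-.742,-.643]),
([-.6,25.8,49.1,-.2,105.2,-165.2],[.6001,.1109,.3596],[0,-.002,-1])]
def wc(P,q):
    d1,a1,L2,a3,L3,b,d6,o2,o3=P; t2=D(q[1])+o2;t=D(q[1]+q[2])+o2+o3
    r=a1+L2*np.sin(t2)+L3*np.sin(t)-a3*np.cos(t); z=d1+L2*np.cos(t2)+L3*np.cos(t)+a3*np.sin(t)
    c,s=np.cos(D(q[0])),np.sin(D(q[0])); return np.array([c*r-s*b,s*r+c*b,z]),np.array([c*(a1+L2*np.sin(t2))-s*b,s*(a1+L2*np.sin(t2))+c*b,d1+L2*np.cos(t2)])
f=lambda P:np.concatenate([wc(P,q)[0]+P[6]*np.array(z)-p for q,p,z in S]+[0.01*(np.array(P)-[.2,0,.4,0,.4,.11,.25,0,0])])
if __name__=='__main__':
    r=least_squares(f,[.2,0,.4,0,.4,.11,.25,0,0]);print(r.x.round(3),np.abs(r.fun[:-9]).max())
    for q,p,z in S:print([v.round(3) for v in wc(r.x,q)])
E
python3 kin.py
```

```text
[ 0.13  -0.     0.537 -0.09   0.355  0.118  0.247 -0.001  0.036] 0.0006220456988161871
[array([0.159, 0.527, 0.489]), array([-0.006,  0.231,  0.629])]
[array([0.648, 0.395, 0.296]), array([0.346, 0.27 , 0.461])]
[array([0.631, 0.305, 0.218]), array([0.371, 0.23 , 0.465])]
[array([0.55 , 0.33 , 0.255]), array([0.31 , 0.241, 0.515])]
[array([0.547, 0.32 , 0.304]), array([0.285, 0.226, 0.542])]
[array([0.532, 0.262, 0.381]), array([0.241, 0.185, 0.588])]
[array([0.509, 0.173, 0.398]), array([0.216, 0.141, 0.615])]
[array([0.6  , 0.111, 0.606]), array([0.235, 0.115, 0.614])]
```

Emit:
servo_tool(commands=[{"linear": [0, 0, 0], "angular": [0, 0, 8.5], "gripper": 0.5}, {"linear": [0, 0, 0], "angular": [0, 0, 17], "gripper": 0.5}, {"linear": [5, -5, 0], "angular": [0, 0, 25.5], "gripper": 0.5}, {"linear": [10, -5, 0], "angular": [0, 0, 34], "gripper": 0.5}, {"linear": [15, -10, 0], "angular": [0, 0, 42.5], "gripper": 0.5}, {"linear": [20, -10, 0], "angular": [0, 0, 51], "gripper": 0.5}, {"linear": [25, -15, 0], "angular": [0, 0, 59.5], "gripper": 0.5}, {"linear": [30, -15, 0], "angular": [0, 0, 68], "gripper": 0.5}, {"linear": [35, -20, 0], "angular": [0, 0, 76.5], "gripper": 0.5}, {"linear": [40, -20, 0], "angular": [0, 0, 85], "gripper": 0.5}, {"linear": [45, -25, 0], "angular": [0, 0, 93.5], "gripper": 0.5}, {"linear": [50, -25, 0], "angular": [0, 0, 102], "gripper": 0.5}, {"linear": [55, -30, 0], "angular": [0, 0, 110.5], "gripper": 0.5}, {"linear": [60, -30, 0], "angular": [0, 0, 119], "gripper": 0.5}, {"linear": [65, -33, 0], "angular": [0, 0, 127.5], "gripper": 0.5}, {"linear": [70, -33, 0], "angular": [0, 0, 136], "gripper": 0.5}, {"linear": [75, -33, 0], "angular": [0, 0, 144.5], "gripper": 0.5}, {"linear": [81, -33, 0], "angular": [0, 0, 153], "gripper": 0.5}, {"linear": [81, -33, 0], "angular": [0, 0, 161.5], "gripper": 0.5}, {"linear": [81, -33, 0], "angular": [0, 0, 170], "gripper": 0.5}])

```text
time_s: 15.6
position: [0.6106, 0.0249, 0.3594]
tool_rot: [[0.099, 0.995, -0.001], [0.995, -0.099, -0.003], [-0.004, -0.001, -1.0]]
ft_force: [0.1, 0.5, 0.4]
grip_width: 0.0636
```

Emit:
servo_tool(commands=[{"linear": [0, 0, 30], "angular": [0, 0, 8.5], "gripper": 0.5}, {"linear": [0, 0, 60], "angular": [0, 0, 9.4], "gripper": 0.5}, {"linear": [0, 0, 90], "angular": [0, 0, 9.4], "gripper": 0.5}, {"linear": [0, 0, 90], "angular": [0, 0, 9.4], "gripper": 0.5}, {"linear": [0, 0, 90], "angular": [0, 0, 9.4], "gripper": 0.5}])

```text
time_s: 16.1
position: [0.6108, 0.0247, 0.2705]
tool_rot: [[0.254, 0.967, -0.0], [0.967, -0.254, -0.003], [-0.003, 0.0, -1.0]]
ft_force: [0.2, 0.1, 0.5]
grip_width: 0.0644
```

```bash
python3 - <<'E'
from h import *
s=env.observe();im=env.get_image('wrist')
p=np.load('case.npy');c,sn=np.cos(p[2]),np.sin(p[2])
L=np.array([[0,50,107],[21,50,98],[-21,50,98],[0,71,98],[0,29,98],[0,-50,107],[-65,120,110],[-65,-120,110],[65,120,110]])/1e3
w=np.c_[p[0]+c*L[:,0]-sn*L[:,1],p[1]+sn*L[:,0]+c*L[:,1],L[:,2]]
g=im['frame'].copy()
for u in proj(im,w,s): cv2.circle(g,(int(u[0]),int(u[1])),2,(0,0,255),-1)
cv2.imwrite('pics/w12.png',g); print(proj(im,w,s).round(),w[0])
for q in['gold_watch_mid','steel_watch_mid']:
    for r in env.trace(im,q):
        v,u=np.nonzero(r['pixels']); print(q,r['confidence'],r['extent'],u.mean(),v.mean())
E
python3 d.py "[0.61,0.024,0.1]"
```

```text
[[282. 190.]
 [282. 208.]
 [282. 168.]
 [302. 188.]
 [261. 188.]
 [181. 191.]
 [358. 123.]
 [ 99. 125.]
 [348. 251.]] [0.61005841 0.02415399 0.107     ]
gold_watch_mid 0.59 [257.8, 156.2, 316.4, 211.2] 284.888939462904 183.6417842512517
gold_watch_mid 0.28 [50.5, 251.2, 362.6, 389.9] 238.36352578304877 307.0019114644424
steel_watch_mid 0.87 [158.5, 159.7, 214.3, 209.2] 186.74574049803408 183.89995631280036
steel_watch_mid 0.39 [213.7, 92.3, 248.4, 111.9] 232.91630901287553 98.81974248927038
steel_watch_mid 0.27 [50.4, 249.9, 356.5, 388.5] 238.11268770402611 306.97836779107723
16.25 [0.6112 0.0244 0.2717] shift tool mm [ -0.3  -1.6 171.7]
[[0.254, 0.967, 0.003], [0.967, -0.254, -0.003], [-0.002, 0.004, -1.0]] [ 1.  -0.  -0.1] 0.06423361277497075 [-8.7 27.2 60.7 -0.1 91.9  6. ]
```

View pics/w12.png

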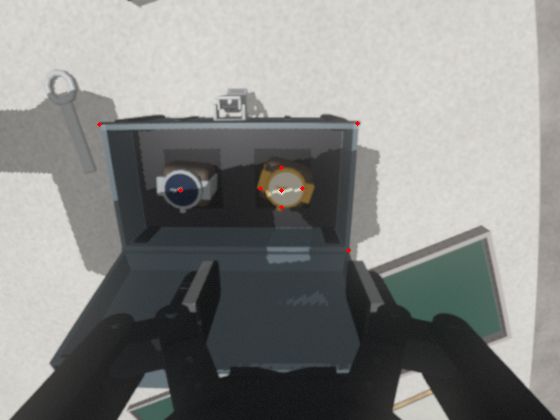

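```bash
python3 - <<'E'
from h import *
im=env.get_image('wrist');cv2.imwrite('pics/w12z.png',cv2.resize(im['frame'][135:225,140:340],None,fx=4,fy=4,interpolation=cv2.INTER_CUBIC));save(im,'w12r')
im=env.get_image('scene');cv2.imwrite('pics/s12.png',cv2.resize(im['frame'][150:300,220:360],None,fx=4,fy=4,interpolation=cv2.INTER_CUBIC));save(im,'s12r')
E
```

```text
(no output)
```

View pics/w12z.png

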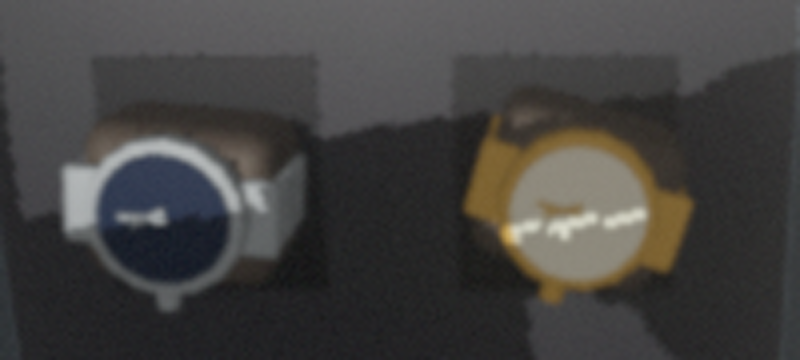

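View pics/s12.png

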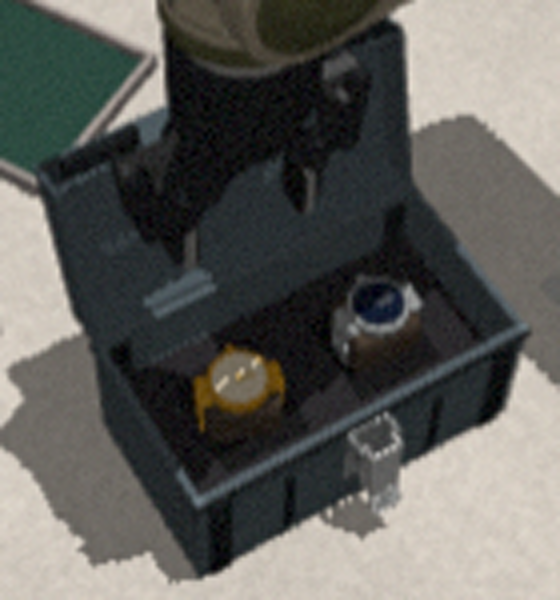

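```bash
python3 - <<'E'
from h import *
s=env.observe();im=env.get_image('wrist')
p=np.load('case.npy');c,sn=np.cos(p[2]),np.sin(p[2])
for uv,z in[((284.7,187.1),.107),((490/4+140,165/4+135),.1),((678/4+140,232/4+135),.1),((181.5,189),.107)]:
    w=atz(im,uv,z,s);d=w[:2]-p[:2];print(w.round(4),'case',(c*d[0]+sn*d[1]).round(4),(-sn*d[0]+c*d[1]).round(4))
# bars
def b(a,bb):
    A=atz(im,(a[0]/4+140,a[1]/4+135),.1,s);B=atz(im,(bb[0]/4+140,bb[1]/4+135),.1,s);v=B-A;return np.degrees(np.arctan2(v[1],v[0]))
print('bar yaw',b((470,210),(498,117)),b((665,270),(692,205)),'steel',b((64,235),(64,165)))
g=env.get_image('scene')
for q in['gold_watch_mid','steel_watch_mid','lid']:
    for r in env.trace(g,q)[:2]: print(q,r['confidence'],r['extent'])
E
```

```text
[0.6144 0.0262 0.107 ] case -0.0031 0.0537
[0.5954 0.0408 0.1   ] case -0.0124 0.0316
[0.6367 0.0119 0.1   ] case 0.0051 0.0789
[0.515  0.0507 0.107 ] case -0.0015 -0.0487
bar yaw 57.662098201067785 54.87002463190639 steel 67.77248914672907
gold_watch_mid 0.63 [266.7, 236.8, 290.5, 257.8]
steel_watch_mid 0.9 [303.7, 219.6, 327.3, 242.0]
lid 0.66 [229.4, 156.0, 319.4, 234.9]
```

Emit:
servo_tool(commands=[{"linear": [2, 3, 0], "angular": [0, 0, -8.5], "gripper": 0.5}, {"linear": [2, 3, 0], "angular": [0, 0, -17], "gripper": 0.5}, {"linear": [2, 3, 0], "angular": [0, 0, -25.5], "gripper": 0.5}, {"linear": [2, 3, 0], "angular": [0, 0, -34], "gripper": 0.5}, {"linear": [2, 3, 0], "angular": [0, 0, -42.5], "gripper": 0.5}, {"linear": [2, 3, 0], "angular": [0, 0, -51], "gripper": 0.5}, {"linear": [2, 3, 0], "angular": [0, 0, -59.5], "gripper": 0.5}, {"linear": [2, 3, 0], "angular": [0, 0, -68], "gripper": 0.5}, {"linear": [2, 3, 30], "angular": [0, 0, -71], "gripper": 0.5}, {"linear": [2, 3, 50], "angular": [0, 0, -71], "gripper": 0.5}, {"linear": [2, 3, 50], "angular": [0, 0, -71], "gripper": 0.5}, {"linear": [2, 3, 50], "angular": [0, 0, -71], "gripper": 0.5}])

```text
time_s: 17.8
position: [0.6143, 0.0253, 0.2205]
tool_rot: [[-0.831, 0.556, 0.001], [0.556, 0.831, -0.002], [-0.002, -0.002, -1.0]]
ft_force: [-0.1, 0.3, 0.1]
grip_width: 0.0645
```

```bash
python3 - <<'E'
from h import *
s=env.observe();im=env.get_image('wrist');save(im,'w13')
cv2.imwrite('pics/w13z.png',cv2.resize(im['frame'][100:300,150:410],None,fx=3,fy=3,interpolation=cv2.INTER_CUBIC))
for r in env.trace(im,'gold_watch_mid')[:2]: print(r['confidence'],r['extent'])
# TCP column projected at z .107 and .079
print(proj(im,np.array([[*s['position'][:2],.107],[*s['position'][:2],.079]]),s))
E
python3 d.py "[0.6144,0.0262,0.1]"
```

```text
0.7 [255.4, 163.1, 310.9, 235.6]
[[282.80693843 205.91302131]
 [282.85051204 196.07585937]]
17.9 [0.6146 0.0253 0.2213] shift tool mm [  1.1   0.8 121.3]
[[-0.831, 0.556, 0.003], [0.556, 0.831, -0.003], [-0.004, -0.001, -1.0]] [-0.3 -0.2  0.5] 0.06407541716400876 [ -8.6  29.2  65.5  -0.1  85.2 -64.8]
```

View pics/w13z.png

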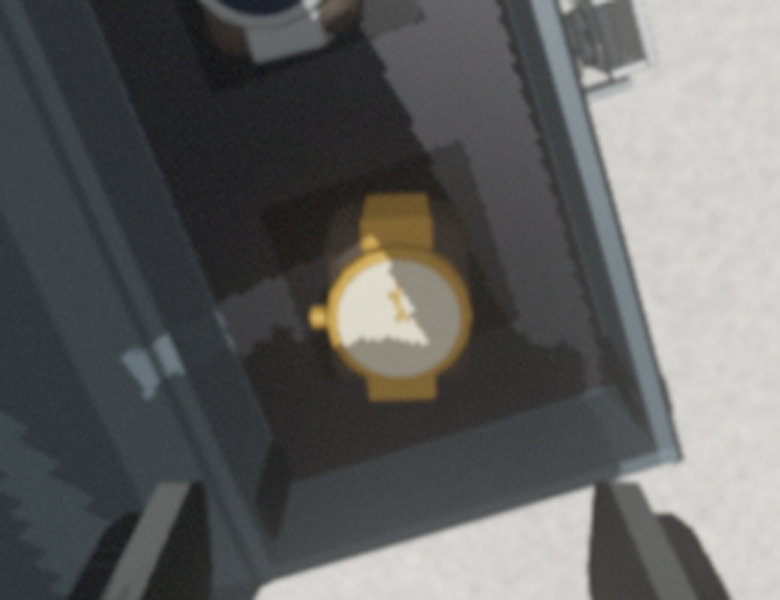

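Aligned: dial centre at px (283,205), where the tool axis projects at (283,206). Descend.

Emit:
servo_tool(commands=[{"linear": [0.5, 0, 30], "angular": [0, 0, 0], "gripper": 0.5}, {"linear": [0.5, 0, 60], "angular": [0, 0, 0], "gripper": 0.5}, {"linear": [0.5, 0, 90], "angular": [0, 0, 0], "gripper": 0.5}, {"linear": [0.5, 0, 115], "angular": [0, 0, 0], "gripper": 0.5}, {"linear": [0.5, 0, 132], "angular": [0, 0, 0], "gripper": 0.5}, {"linear": [0.5, 0, 142], "angular": [0, 0, 0], "gripper": 0.5}, {"linear": [0.5, 0, 145], "angular": [0, 0, 0], "gripper": 0.5}, {"linear": [0.5, 0, 145], "angular": [0, 0, 0], "gripper": 0.5}])

```text
time_s: 18.7
position: [0.614, 0.0253, 0.0755]
tool_rot: [[-0.831, 0.556, 0.001], [0.556, 0.831, -0.002], [-0.002, -0.001, -1.0]]
ft_force: [0.5, 0.2, 0.1]
grip_width: 0.0645
```

```bash
python3 - <<'E'
from h import *
s=env.observe();im=env.get_image('wrist');save(im,'w14')
im=env.get_image('scene');cv2.imwrite('pics/s14.png',cv2.resize(im['frame'][120:300,200:400],None,fx=3.3,fy=3.3,interpolation=cv2.INTER_CUBIC))
E
python3 d.py "[0.6144,0.0262,0.075]"
```

```text
18.8 [0.6142 0.0252 0.076 ] shift tool mm [0.3 0.9 1. ]
[[-0.831, 0.556, 0.002], [0.556, 0.831, -0.003], [-0.003, -0.001, -1.0]] [-0.6 -0.6  0.1] 0.06372564204037963 [ -8.6  37.1  76.8  -0.1  66.  -64.8]
```

View pics/w14.png

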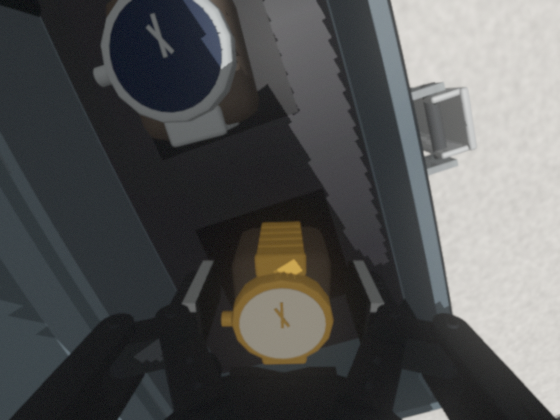

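View pics/s14.png

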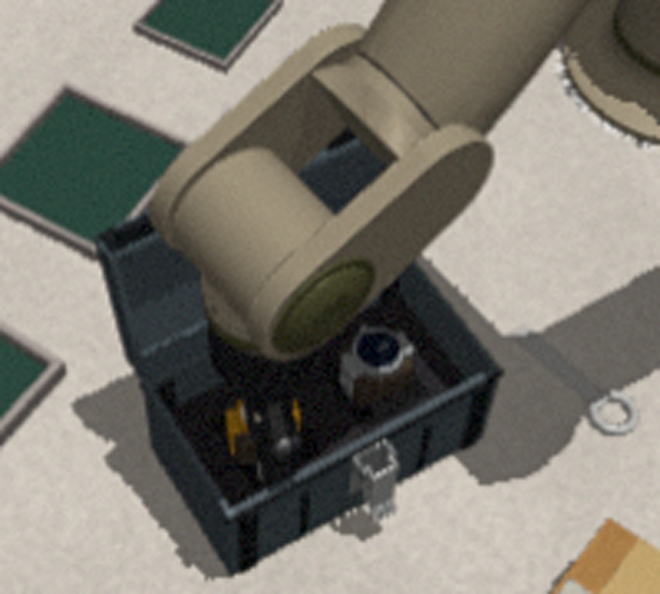

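Watch centred between the pads (px (283,318)). Close.

Emit:
servo_tool(commands=[{"linear": [0, 0, 0], "angular": [0, 0, 0], "gripper": 0.2}, {"linear": [0, 0, 0], "angular": [0, 0, 0], "gripper": 0}, {"linear": [0, 0, 0], "angular": [0, 0, 0], "gripper": -0.3}, {"linear": [0, 0, 0], "angular": [0, 0, 0], "gripper": -0.3}, {"linear": [0, 0, 0], "angular": [0, 0, 0], "gripper": -0.3}, {"linear": [0, 0, 0], "angular": [0, 0, 0], "gripper": -0.3}], force=35)

```text
time_s: 19.4
position: [0.6139, 0.0252, 0.0756]
tool_rot: [[-0.831, 0.556, 0.001], [0.556, 0.831, -0.003], [-0.002, -0.001, -1.0]]
ft_force: [-0.1, -0.2, 5.6]
grip_width: 0.0417
```

```bash
python3 d.py "[0.6144,0.0262,0.075]"; python3 - <<'E'
from h import *
im=env.get_image('wrist');save(im,'w15')
E
```

```text
19.4 [0.6139 0.0252 0.0756] shift tool mm [0.1 1.1 0.6]
[[-0.831, 0.556, 0.001], [0.556, 0.831, -0.003], [-0.002, -0.001, -1.0]] [-0.1 -0.2  5.6] 0.04172674339471275 [ -8.6  37.1  76.8  -0.1  66.  -64.8]
```

View pics/w15.png

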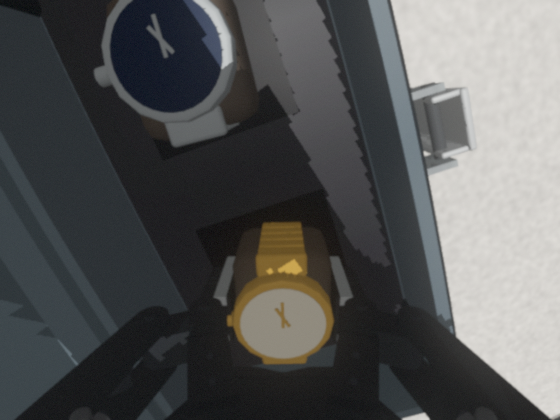

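Emit:
servo_tool(commands=[{"linear": [0, 0, -5], "angular": [0, 0, 0], "gripper": -0.3}, {"linear": [0, 0, -15], "angular": [0, 0, 0], "gripper": -0.3}, {"linear": [0, 0, -35], "angular": [0, 0, 0], "gripper": -0.3}, {"linear": [0, 0, -60], "angular": [0, 0, 0], "gripper": -0.3}, {"linear": [0, 0, -90], "angular": [0, 0, 0], "gripper": -0.3}, {"linear": [0, 0, -120], "angular": [0, 0, 0], "gripper": -0.3}, {"linear": [0, 0, -155], "angular": [0, 0, 0], "gripper": -0.3}, {"linear": [0, 0, -190], "angular": [0, 0, 0], "gripper": -0.3}, {"linear": [0, 0, -225], "angular": [0, 0, 0], "gripper": -0.3}, {"linear": [0, 0, -255], "angular": [0, 0, 0], "gripper": -0.3}, {"linear": [0, 0, -275], "angular": [0, 0, 0], "gripper": -0.3}, {"linear": [0, 0, -285], "angular": [0, 0, 0], "gripper": -0.3}, {"linear": [0, 0, -285], "angular": [0, 0, 0], "gripper": -0.3}])

```text
time_s: 20.75
position: [0.6136, 0.026, 0.3609]
tool_rot: [[-0.831, 0.556, 0.002], [0.556, 0.831, -0.002], [-0.003, -0.001, -1.0]]
ft_force: [-0.3, 0.1, -2.9]
grip_width: 0.0417
```

```bash
python3 - <<'E'
from h import *
im=env.get_image('wrist');save(im,'w16')
im=env.get_image('scene');save(im,'s16')
E
python3 d.py "[0.5095,-0.3085,0.36]"
```

```text
20.85 [0.6134 0.026  0.3586] shift tool mm [ -99.6 -335.8   -0.6]
[[-0.831, 0.556, -0.002], [0.556, 0.831, -0.002], [0.001, -0.003, -1.0]] [ 0.6 -0.  -2.4] 0.04184432329663823 [-8.600e+00  2.630e+01  4.840e+01 -1.000e-01  1.054e+02 -6.480e+01]
```

View pics/w16.png

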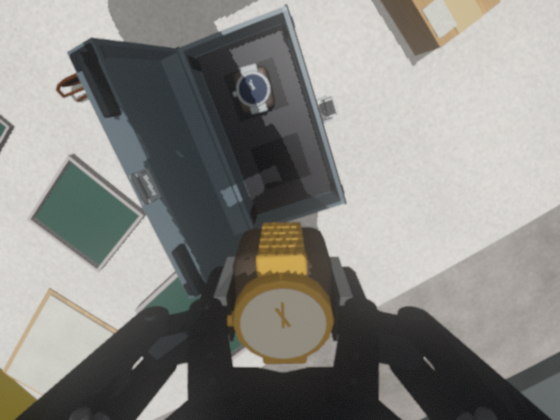

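View pics/s16.png

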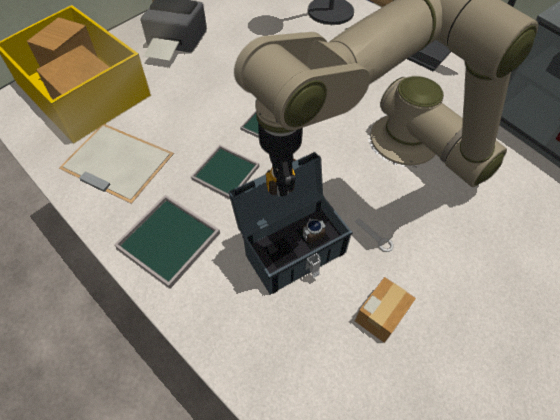

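Emit:
servo_tool(commands=[{"linear": [-3, -10, 0], "angular": [0, 0, 0], "gripper": -0.3}, {"linear": [-9, -30, 0], "angular": [0, 0, 0], "gripper": -0.3}, {"linear": [-18, -60, 0], "angular": [0, 0, 0], "gripper": -0.3}, {"linear": [-28, -95, 0], "angular": [0, 0, 0], "gripper": -0.3}, {"linear": [-39, -130, 0], "angular": [0, 0, 0], "gripper": -0.3}, {"linear": [-50, -168, 0], "angular": [0, 0, 0], "gripper": -0.3}, {"linear": [-61, -205, 0], "angular": [0, 0, 0], "gripper": -0.3}, {"linear": [-72, -240, 0], "angular": [0, 0, 0], "gripper": -0.3}, {"linear": [-82, -275, 0], "angular": [0, 0, 0], "gripper": -0.3}, {"linear": [-91, -305, 0], "angular": [0, 0, 0], "gripper": -0.3}, {"linear": [-97, -325, 0], "angular": [0, 0, 0], "gripper": -0.3}, {"linear": [-100, -336, 20], "angular": [0, 0, 0], "gripper": -0.3}, {"linear": [-100, -336, 60], "angular": [0, 0, 0], "gripper": -0.3}, {"linear": [-100, -336, 100], "angular": [0, 0, 0], "gripper": -0.3}, {"linear": [-100, -336, 130], "angular": [0, 0, 0], "gripper": -0.3}, {"linear": [-100, -336, 140], "angular": [0, 0, 0], "gripper": -0.3}, {"linear": [-100, -336, 140], "angular": [0, 0, 0], "gripper": -0.3}, {"linear": [-100, -336, 140], "angular": [0, 0, 0], "gripper": -0.3}])

```text
time_s: 22.65
position: [0.5103, -0.3098, 0.222]
tool_rot: [[-0.831, 0.556, 0.002], [0.556, 0.831, -0.004], [-0.004, -0.002, -1.0]]
ft_force: [0.5, 0.4, -1.5]
grip_width: 0.0416
```

```bash
python3 - <<'E'
from h import *
s=env.observe();im=env.get_image('wrist');save(im,'w17')
for im,n in((im,'w'),(env.get_image('top'),'t'),(env.get_image('scene'),'s')):
  save(im,n+'17')
  for r in env.trace(im,'tray'):
    m=r['pixels'].astype(np.uint8);c=max(cv2.findContours(m,0,2)[0],key=cv2.contourArea)
    P=np.array([atz(im,q[0].astype(float),.012,s)[:2] for q in c],np.float32);rc=cv2.minAreaRect(P*1000)
    print(n,r['confidence'],r['extent'],rc)
E
python3 d.py "[0.5095,-0.3085,0.36]"
```

```text
w 0.92 [38.6, 0.0, 189.9, 116.2] ((288.81005859375, -372.12310791015625), (114.7293701171875, 112.00579071044922), 12.917702674865723)
w 0.85 [190.3, 77.7, 377.6, 232.4] ((509.9848327636719, -311.410400390625), (154.19078063964844, 153.76773071289062), 13.499397277832031)
w 0.56 [358.1, 211.1, 535.0, 374.7] ((778.8226318359375, -216.0491943359375), (228.88330078125, 156.3477325439453), 10.161100387573242)
t 0.97 [352.4, 194.7, 387.3, 236.2] ((530.0181274414062, -272.8314208984375), (96.43656158447266, 93.86214447021484), 11.924394607543945)
t 0.89 [405.3, 287.7, 449.6, 344.6] ((267.12835693359375, -400.9318542480469), (78.1976318359375, 147.5116729736328), 57.42062759399414)
t 0.6 [311.3, 79.9, 406.4, 167.3] ((783.5242919921875, -244.09109497070312), (214.647216796875, 211.9806671142578), 9.528956413269043)
s 0.94 [191.2, 148.6, 257.6, 195.8] ((510.0289001464844, -307.2774658203125), (160.00405883789062, 160.96717834472656), 12.803853988647461)
s 0.73 [240.0, 106.4, 283.4, 142.2] ((289.47198486328125, -366.9606628417969), (122.93479919433594, 120.88339233398438), 13.05272388458252)
s 0.64 [113.2, 195.9, 218.5, 289.5] ((780.511474609375, -243.1044921875), (213.18319702148438, 219.78814697265625), 9.113221168518066)
s 0.24 [226.8, 152.4, 320.8, 234.5] ((443.106689453125, -133.49234008789062), (150.98577880859375, 335.02850341796875), 75.14835357666016)
22.95 [ 0.5101 -0.3094  0.2213] shift tool mm [ 7.000e-01  1.000e-01 -1.387e+02]
[[-0.831, 0.556, 0.001], [0.556, 0.831, -0.003], [-0.003, -0.002, -1.0]] [-0.3 -0.2 -2.3] 0.04183818838409577 [-42.6  27.3  68.8  -0.1  83.8 -98.8]
```

View pics/w17.png

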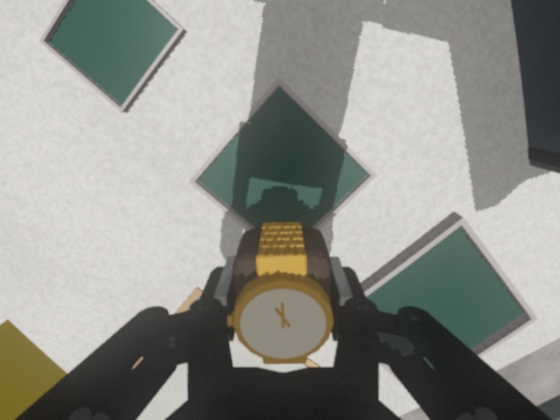

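View pics/t17.png

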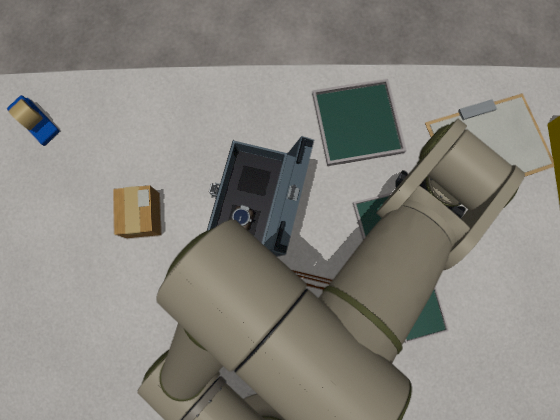

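Emit:
servo_tool(commands=[{"linear": [0, 0, 20], "angular": [0, 0, 0], "gripper": -0.3}, {"linear": [0, 0, 50], "angular": [0, 0, 0], "gripper": -0.3}, {"linear": [0, 0, 85], "angular": [0, 0, 0], "gripper": -0.3}, {"linear": [0, 0, 120], "angular": [0, 0, 0], "gripper": -0.3}, {"linear": [0, 0, 150], "angular": [0, 0, 0], "gripper": -0.3}, {"linear": [0, 0, 172], "angular": [0, 0, 0], "gripper": -0.3}, {"linear": [0, 0, 185], "angular": [0, 0, 0], "gripper": -0.3}, {"linear": [0, 0, 192], "angular": [0, 0, 0], "gripper": -0.3}, {"linear": [0, 0, 196], "angular": [0, 0, 0], "gripper": -0.3}, {"linear": [0, 0, 198], "angular": [0, 0, 0], "gripper": -0.3}, {"linear": [0, 0, 198], "angular": [0, 0, 0], "gripper": -0.3}, {"linear": [0, 0, 198], "angular": [0, 0, 0], "gripper": -0.3}])

```text
time_s: 24.15
position: [0.5103, -0.3099, 0.0232]
tool_rot: [[-0.831, 0.556, 0.001], [0.556, 0.831, -0.003], [-0.002, -0.002, -1.0]]
ft_force: [0.2, -0.0, -2.1]
grip_width: 0.042
```

```bash
python3 d.py "[0.51,-0.3095,0.0206]"; python3 - <<'E'
from h import *
im=env.get_image('wrist');save(im,'w18')
E
```

```text
24.15 [ 0.5103 -0.3099  0.0232] shift tool mm [0.4 0.2 2.6]
[[-0.831, 0.556, 0.001], [0.556, 0.831, -0.003], [-0.002, -0.002, -1.0]] [ 0.2 -0.  -2.1] 0.04202027178459987 [-42.6  39.6  82.5  -0.1  57.7 -98.8]
```

View pics/w18.png

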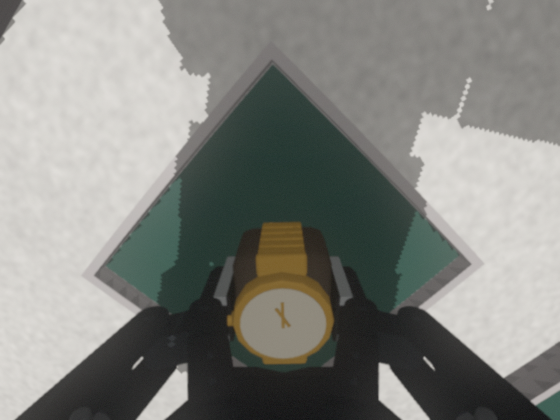

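```bash
python3 - <<'E'
from h import *
s=env.observe();im=env.get_image('wrist')
P=[atz(im,u,.016,s) for u in((83,275),(483,264),(272,43))];print(np.array(P).round(4),(P[0]+P[1])/2,np.linalg.norm(P[0]-P[1]))
E
```

```text
[[ 0.4536 -0.3989  0.016 ]
 [ 0.5645 -0.2209  0.016 ]
 [ 0.4198 -0.2545  0.016 ]] [ 0.50902718 -0.30989956  0.016     ] 0.20978933250538553
```

Emit:
servo_tool(commands=[{"linear": [0, 0, 1], "angular": [0, 0, 0], "gripper": -0.3}, {"linear": [0, 0, 2], "angular": [0, 0, 0], "gripper": -0.3}, {"linear": [0, 0, 2.5], "angular": [0, 0, 0], "gripper": -0.3}, {"linear": [0, 0, 2.5], "angular": [0, 0, 0], "gripper": -0.3}])

```text
time_s: 24.65
position: [0.51, -0.3097, 0.0206]
tool_rot: [[-0.831, 0.556, 0.0], [0.556, 0.831, -0.003], [-0.002, -0.002, -1.0]]
ft_force: [-2.3, 0.8, 4.2]
grip_width: 0.042
```

Touchdown (force went from −2 to +4 N), tray centre within 1 mm. Release gently.

Emit:
servo_tool(commands=[{"linear": [0, 0, 0], "angular": [0, 0, 0], "gripper": 0.05}, {"linear": [0, 0, 0], "angular": [0, 0, 0], "gripper": 0.2}, {"linear": [0, 0, 0], "angular": [0, 0, 0], "gripper": 0.4}, {"linear": [0, 0, 0], "angular": [0, 0, 0], "gripper": 0.5}, {"linear": [0, 0, 0], "angular": [0, 0, 0], "gripper": 0.5}, {"linear": [0, 0, -10], "angular": [0, 0, 0], "gripper": 0.5}, {"linear": [0, 0, -35], "angular": [0, 0, 0], "gripper": 0.5}, {"linear": [0, 0, -75], "angular": [0, 0, 0], "gripper": 0.5}, {"linear": [0, 0, -120], "angular": [0, 0, 0], "gripper": 0.5}, {"linear": [0, 0, -170], "angular": [0, 0, 0], "gripper": 0.5}, {"linear": [0, 0, -220], "angular": [0, 0, 0], "gripper": 0.5}, {"linear": [0, 0, -260], "angular": [0, 0, 0], "gripper": 0.5}, {"linear": [0, 0, -280], "angular": [0, 0, 0], "gripper": 0.5}, {"linear": [0, 0, -280], "angular": [0, 0, 0], "gripper": 0.5}])

```text
time_s: 26.05
position: [0.5104, -0.3093, 0.3041]
tool_rot: [[-0.831, 0.556, 0.005], [0.556, 0.831, -0.007], [-0.008, -0.003, -1.0]]
ft_force: [0.2, -1.0, -0.4]
grip_width: 0.064
```

```bash
python3 - <<'E'
from h import *
s=env.observe();im=env.get_image('wrist');save(im,'w19')
for u in [(0,0)]: print(s['position'],s['time_s'])
t=env.get_image('top');save(t,'t19')
sc=env.get_image('scene');save(sc,'s19')
for im,n in((t,'t'),(sc,'s')):
  for q in['carton_mid','opener_mid','sunglasses_mid','gold_watch_mid','steel_watch_mid']:
    for e in env.trace(im,q)[:1]: print(n,q,e['confidence'],e['extent'])
E
```

```text
[ 0.51036966 -0.30931084  0.3040803 ] 26.05
t carton_mid 0.59 [112.5, 188.0, 160.4, 237.7]
t sunglasses_mid 0.6 [289.6, 273.7, 330.4, 292.2]
t steel_watch_mid 0.79 [227.6, 205.1, 255.2, 231.3]
s carton_mid 0.67 [355.9, 278.2, 415.5, 338.8]
s opener_mid 0.52 [356.1, 220.2, 395.3, 249.6]
s gold_watch_mid 0.62 [211.8, 154.9, 232.4, 177.7]
s steel_watch_mid 0.55 [301.8, 218.7, 326.5, 242.6]
```

View pics/w19.png

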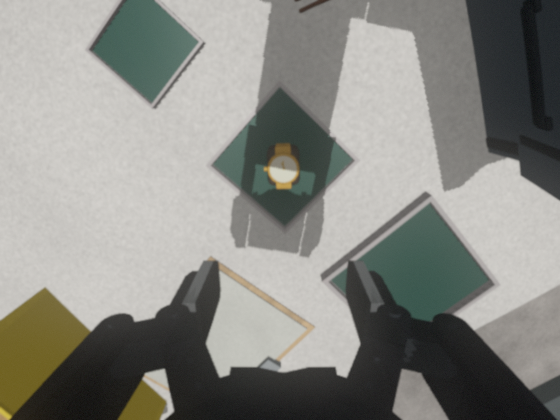

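View pics/s19.png

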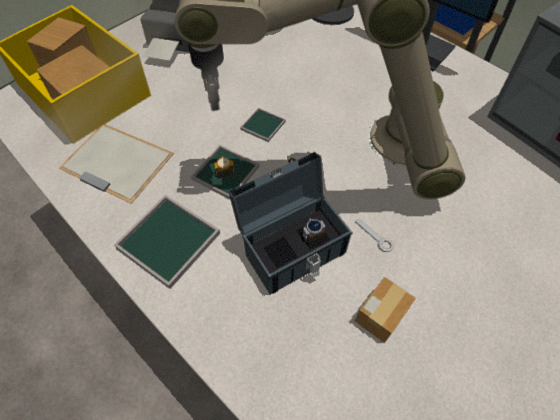

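```bash
python3 - <<'E'
from h import *
im=env.get_image('scene');p=np.load('case.npy');n=-np.array([np.cos(p[2]),np.sin(p[2]),0]);y=np.array([-np.sin(p[2]),np.cos(p[2]),0]);k=np.array([0,0,1.])
h=np.array([*p[:2],0])-n*.065+k*.11
g=cv2.resize(im['frame'][140:260,220:360],None,fx=5,fy=5,interpolation=cv2.INTER_CUBIC)
for th,col in((1.5,(0,0,255)),(1.65,(0,255,255)),(1.8,(0,255,0))):
  u=n*np.cos(th)+k*np.sin(th);v=-n*np.sin(th)+k*np.cos(th)
  q=(proj(im,np.array([h+y*a+.13*u+b*v for a,b in((.12,0),(-.12,0),(-.12,.028),(.12,.028))]))-[219.5,139.5])*5
  cv2.polylines(g,[q.astype(np.int32)],True,col,1)
cv2.imwrite('pics/lid.png',g)
E
```

```text
(no output)
```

View pics/lid.png

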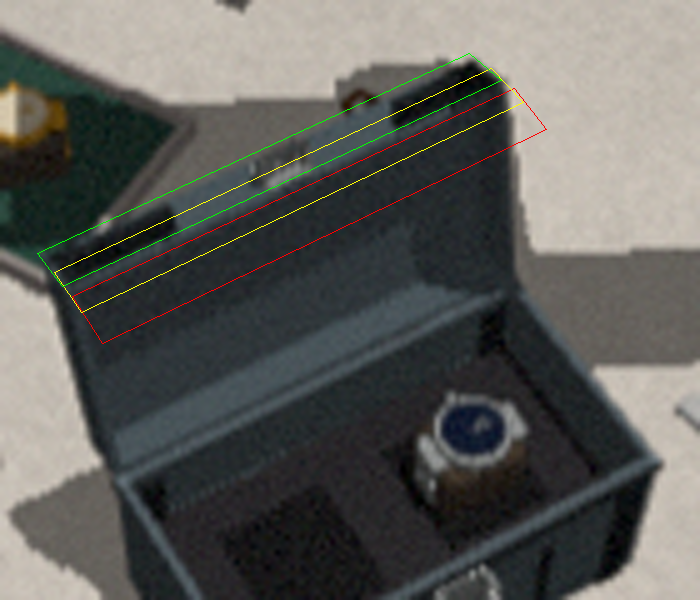

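Lid ≈1.75–1.8 rad, standing open; the watch is upright in the tray's middle at wrist px (283,168), the steel watch is still in the case, and the loose things are where they were. I hand in the job.

```bash
python3 -c "
from rig import env
print(env.observe()['time_s']);print(env.close_job())"
```

```text
26.75
the job is handed in; nothing more can be done
None
```

The job is done and handed in at 26.8 s, well under the 61 s limit.

- **Latch:** I pinched the lever and swung it to about 1.9 rad. The hook came off, and the keeper showed bare in the wrist picture.
- **Lid:** I pushed it up by its right flange. Projecting the case model onto the last scene picture puts it at roughly 1.75–1.8 rad, standing open by itself.
- **Gold watch:** I gripped the cushion by its bare sides, 42 mm apart, and carried it over the lid to the middle-sized tray, which measured about 153 mm. It stands upright within about 1–2 mm of the tray's centre.
- **Everything else:** The gripper is open and about 0.3 m above the tray. The steel watch is still in the case. In the scene view the carton and opener lie where they were to within a few pixels.

**What did not agree:**
- The network did not find the sunglasses in the last scene picture, where the open lid half hides them. In the top view they are half hidden by the arm, and what showed is in the same place.
- The network also missed the opener and the gold watch in the last top view, but found both in the scene view.
- The cushions stood about a quarter turn from what I first assumed, so I turned the grasp before going down.

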